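# Tray the weighed canister and clamp its clip-top lid

## Robot

A 7-joint arm with a two-finger parallel gripper is mounted at the origin on the work surface. World frame = base frame: x ahead of the robot, y to its left, z up, the work surface at z = 0. Lengths are in m, angles in rad, forces in N, time in s.
With the tool pointing down it reaches from about 0.425 to 0.95 m from the base axis. Payload 4.7 kg.
Tool frame: the origin (TCP) lies at the very end of the fingers, on their centre line; the grasp point (between the pads) lies 19 mm behind it; z points along the fingers, y is the direction in which the jaws open and shut (so a half turn about z gives the same grasp; the last joint's range is limited). The gripper opens to 87 mm and grips with 3 to 60 N. Pads are 19 mm wide; open, the fingers measure 117 mm over their backs; the gripper's body (75 mm by 190 mm) begins 51 mm behind the grasp point.
Start: joints at [1.079, 0.469, -0.049, 1.532, 0.024, 1.141, -0.082], TCP at [0.301, -0.604, 0.223] pointing down, gripper open.
Joint ranges: [-2.59, 2.59], [-0.33, 1.99], [-1.39, 1.29], [0.1, 2.45], [-1.04, 4.18], [0.21, 1.99], [-2.66, 2.66]. Speed limits (rad/s): [2.57, 2.57, 3.14, 3.14, 3.14, 3.14, 3.14].

## Interface

Orientations are given as a rotation vector (axis times angle).
In Python, from bench import state, imaging, job gives the robot as it stands. The module is installed in compiled form; this text tells all that it offers.
- The arm moves only by the tool servo_tool, never from a script. Its argument "moves" is one flat list of numbers, 7 for each row, row after row: the turn, a rotation vector about the world's x, y, z in degrees, then the shift along the world's x, y, z in m, then the opening, from 0 (shut) to 1 (fully open). In form: [rx, ry, rz, tx, ty, tz, grip, rx, ry, rz, tx, ty, tz, grip, ...]. A call has 1 to 10 rows; each row is the pose to reach, as a shift and turn from the pose commanded when the call began; what a row does not reach only later rows make up. A row lasts 1/12 s, in which the tool goes at most 41.7 mm and 7.16 degrees, less where a joint would pass 70% of its speed; a pose out of reach is approached as far as the arm can. A call with a gripper value outside its range is refused whole. The fingers move at their own pace and stop on an object; the grip force is fixed at half the most. Time passes only in rows, so rows that repeat a pose let the fingers close. It gives the time, the measured TCP pose, the force and the opening at its end, in the units of the state.
- state(): the state, without advancing time (a new reading comes with each control period).
- imaging.get_image(name): name is "scene" or "top"; returns a dict with "image" (384x512x3 uint8, red, green, blue), "intrinsics" (3x3 intrinsics, pixels), "R" (3x3) and "t" (3): a world point X has camera coordinates R X + t. Camera axes: x right, y down, z forward; pixel columns grow to the right and rows downward; lengths in m; the calibration is good to about 2 mm. A picture is of the moment at which its call begins. There is no depth.
- job.close_job(): hands the job in, once; it reports no verdict.
The state is a dict: "time": time; "q": joint angles; "joint_velocities": joint speeds; "joint_efforts": joint torques, N m; "eef_pos": TCP position; "ee_rot": TCP orientation; "wrist_force": force on the tool from outside, world axes, zero at the start; "moment": the same for the moment, N m; "gripper_width": finger opening in m.
Only numpy, scipy, OpenCV 4.12 (cv2) and the standard library are available. Lean on these libraries where they do the work, as an engineer would, in place of code of your own. Each camera call takes 0.05 s, during which the arm holds its last target.

## Task

Take the filled clip-top canister off the scale, keep it upright, and stand it gently in the free half of the tray beside the canister that is already done. Then clamp its lid like the other one's: swing its wire lever with the orange grip up and over until the wire loop drops onto the lid behind the catch, then press the lever back down past centre until it snaps fully home against its stop. Leave the done canister, the pail and the scoop where they are.

Things in the scene. Friction and masses are not known exactly. Their poses are not given: they have to be found in the camera images.
- canister: the filled white clip-top canister on the scale, clasp open, 0.8 to 1 kg. Origin: centre of its underside; z up, x level towards the clasp (lid hinge at -x). Body 68 mm in diameter to 92 mm height, neck 58, lid 64 with its flat top at 118 mm, catch to 125. Take the body across y, where its sides are free, e.g. 80 mm up. At the start the clasp faces away from the robot, 0.8 rad either way
- canister_lever (a joint): lever angle, rad: 0 = fully home (stop), hanging 74 degrees below level, sleeve 44 mm above the canister's underside; grows as it swings out and up; 1.29 level, 2.86 straight up, 3.2 upper stop. Light friction (0.02 Nm) holds it where it is left. With the loop caught it needs about 3 N down on the sleeve, most near 0.8, is over centre at 0.36 and snaps home by itself below about 0.3
- canister_loop (a joint): angle of the loop on the lever, rad: -3.03 = lying on the lever (stop; so at the start), growing as it falls from the lever towards the lid, near 0 when clamped. With the lever at 2.9 or more it tips by itself and drops on the lid (about -2.2); as the lever comes down its bar slides out along the lid's top into the catch at lever angle 1.2
- canister_lid (a joint): angle of the hinged lid, rad: 0 = resting on its rubber seal, positive = opening; when clamped the seal is squeezed and it reads about -0.011
- canister_lever_end (a point): middle of the orange grip sleeve on the end bar of the wire lever: a plastic cylinder 50 mm long (along the canister's y), 12 mm thick, with flat ends, that spins freely on the bar. Its axis is 52 mm from the lever's pivot; the lever's two side wires, 5 mm thick, are 21 mm apart and swing in the canister's x-z plane
- canister_pivot (a point): the lever's pivot axis, midway between its two eyes on the canister's neck, at x = 40 mm, z = 94 mm in the canister's frame
- canister_loop_bar (a point): middle of the end bar of the wire loop: 38 mm wide, 36.5 mm long, wire 4 mm thick, astride the lever's side wires on pins 10 mm from the lever's pivot, swinging freely between lever and lid
- canister_catch (a point): top of the middle of the catch, an upright steel lip 24 mm wide, 5 mm thick and 7 mm high near the lid's front edge; the loop's bar must lie on its inner side, nearer the lid's centre
- scale: white portion scale, fixed. Origin: on the bench under the centre of its square steel pan, 150 mm wide, top at 50 mm; its display is on its -x side, lower than the pan
- tray: aluminium tray, fixed, 200 mm (x) by 320 mm (y), floor top at 4 mm, rim 14 mm high and 4 mm thick. Origin: on the bench under its centre. The done canister stands in its +y half; the free half is its -y half, whose middle is at y = -75 mm
- done_canister: an equal canister, already clamped, standing in the tray's +y half; origin: centre of its underside, x axis to its clasp; leave it
- pail: small white pail with a blue lid, 102 mm in diameter, 92 mm high; origin: centre of its underside; leave it
- scoop: aluminium scoop with a blue handle, 180 mm long, 36 mm high; origin: on the bench near its middle; leave it
- carton_flats: stack of brown carton flats, 150 by 200 mm, 46 mm high; origin: centre of its underside; leave it
Mind the look-alikes: they are no part of the job. What is shaped like the canister but red is not meant.

How it is judged:
By the outcome, as a careful person would: the job done as asked, in the order asked, and still so for the second after the job is handed in, with the robot touching nothing.
It also fails if it takes over 61 s, if anything falls off the work surface, if the arm or the gripper's body presses on something with over 40 N, if the wrist force passes 120 N, or if a joint passes its speed limit or range.

## Working session

There is one attempt and no reset: what is moved stays moved. The work goes in short steps, Python scripts to look and compute and a tool call to move; the robot and the scene stay as the last step left them, time stands still between calls to the robot, and variables do not carry over. Pictures are saved under pics/ and viewed, and the job is handed in when it is done.

Besides the shell and the picture viewer there is one more tool, called as name(argument=value, ...), one argument or row to a line, values as JSON. servo_tool: Moves the arm, as the interface text tells. Its arguments: {"type":"object","properties":{"moves":{"type":"array"}},"required":["moves"]}

```bash
mkdir -p pics
cat > h.py <<'E'
import numpy as np, cv2
from bench import state, imaging, job
def shot(name,tag):
    d=imaging.get_image(name); np.savez(f'pics/{tag}.npz',**{k:np.array(d[k]) for k in d})
    cv2.imwrite(f'pics/{tag}.png',d['image'][:,:,::-1]); return d
def load(tag): return dict(np.load(f'pics/{tag}.npz'))
def ray(d,u,v):
    c=-d['R'].T@d['t']; r=d['R'].T@np.linalg.solve(d['intrinsics'],[u,v,1.]); return c,r/np.linalg.norm(r)
def onz(d,u,v,z):
    c,r=ray(d,u,v); return c+r*(z-c[2])/r[2]
def tri(d1,p1,d2,p2):
    c1,r1=ray(d1,*p1); c2,r2=ray(d2,*p2)
    s=np.linalg.lstsq(np.c_[r1,-r2],c2-c1,rcond=None)[0]
    a=c1+r1*s[0]; b=c2+r2*s[1]; return (a+b)/2, np.linalg.norm(a-b)
def proj(d,X):
    p=d['intrinsics']@(d['R']@np.array(X)+d['t']); return p[:2]/p[2]
def zoom(tag,x0,y0,x1,y1,s):
    im=cv2.imread(f'pics/{tag}.png')[y0:y1,x0:x1]; cv2.imwrite(f'pics/{tag}_z{x0}_{y0}.png',cv2.resize(im,None,fx=s,fy=s,interpolation=cv2.INTER_CUBIC))
E
python3 - <<'E'
from h import *
for n in('scene','top'):
    d=shot(n,n+'0'); print(n,-d['R'].T@d['t'],d['R'][2],d['intrinsics'][0])
print(state())
E
```

```text
scene [ 1.00001743 -0.44801217  0.86128048] [-0.43897261  0.40228671 -0.80341051] [359.25183986   0.         258.50303286]
top [ 0.36024091 -0.06824385  1.31928486] [ 2.19013482e-01 -3.04870556e-04 -9.75721785e-01] [453.8460989    0.         252.64361055]
{'time': 0.1, 'q': array([ 1.07906064,  0.46939311, -0.04856404,  1.53355076,  0.0241104 ,
        1.14099683, -0.08230086]), 'joint_velocities': array([-1.08809097e-03, -8.97782754e-04,  7.20506428e-05, -3.56697918e-03,
        4.75037745e-04,  3.89759321e-04, -2.16309348e-03]), 'joint_efforts': array([ 7.63687149e-04, -5.09169745e+01, -8.13524891e-02, -2.36830419e+01,
       -6.15317049e-02,  3.44497128e-02,  4.98471502e-05]), 'eef_pos': array([ 0.3011366 , -0.60351512,  0.22159252]), 'ee_rot': array([-3.05619391e+00, -7.20166904e-01,  7.61607105e-04]), 'wrist_force': array([ 0.44718506,  0.12429615, -0.4517834 ]), 'moment': array([-0.00040657, -0.02228966,  0.0194935 ]), 'gripper_width': 0.0868491763598036}
```

View pics/scene0.png

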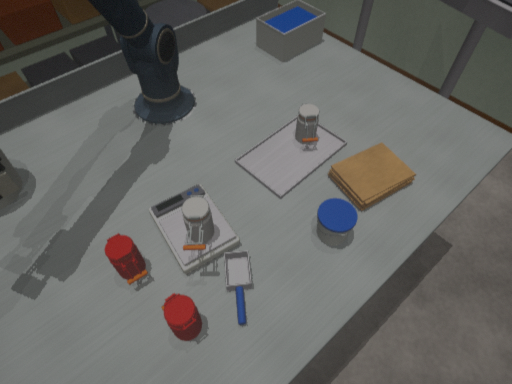

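View pics/top0.png

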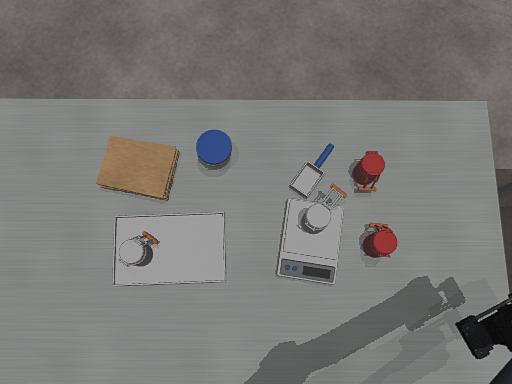

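Run:
```python
from h import *
zoom('scene0',145,175,265,285,6); zoom('top0',265,170,400,290,5); zoom('top0',100,200,240,300,5); zoom('scene0',230,90,350,200,6)
```

```text
(no output)
```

View pics/scene0_z145_175.png

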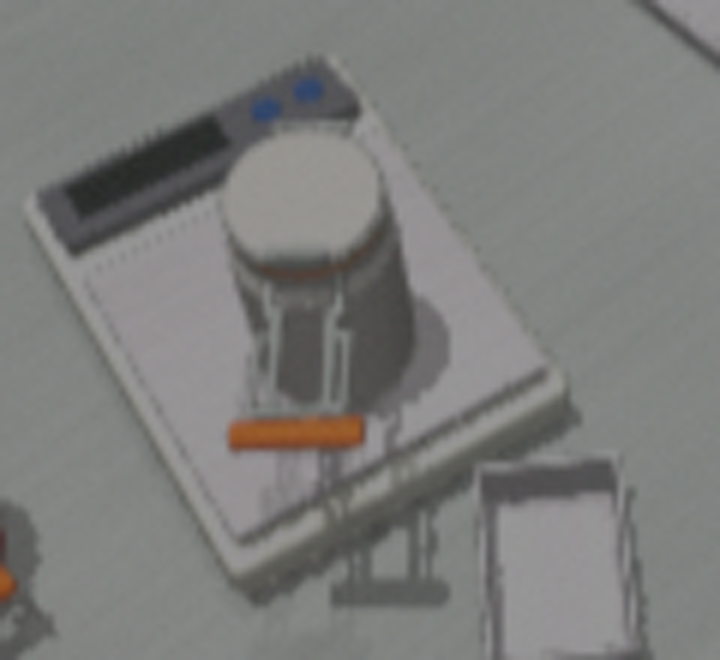

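View pics/top0_z265_170.png

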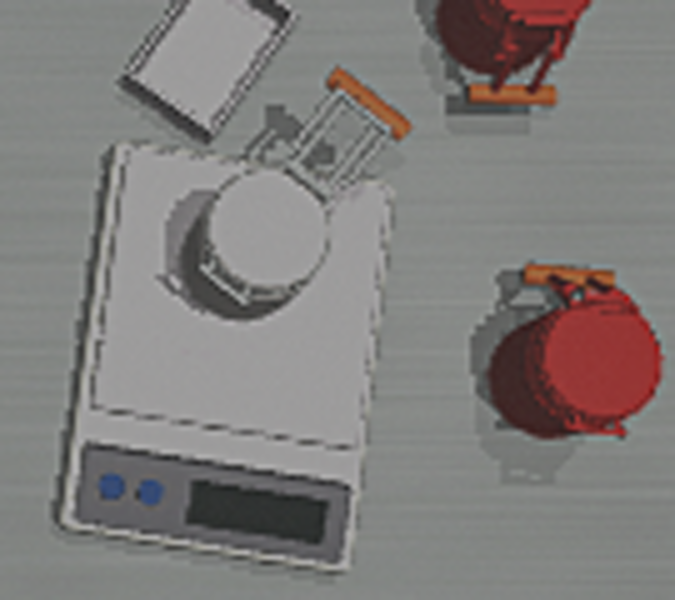

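View pics/top0_z100_200.png

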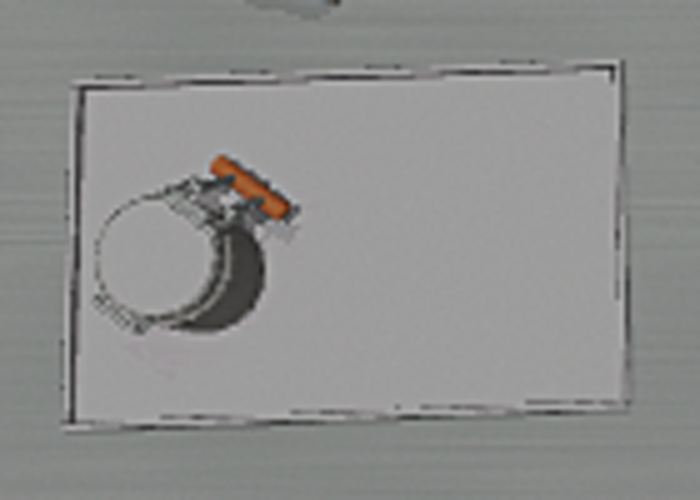

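View pics/scene0_z230_90.png

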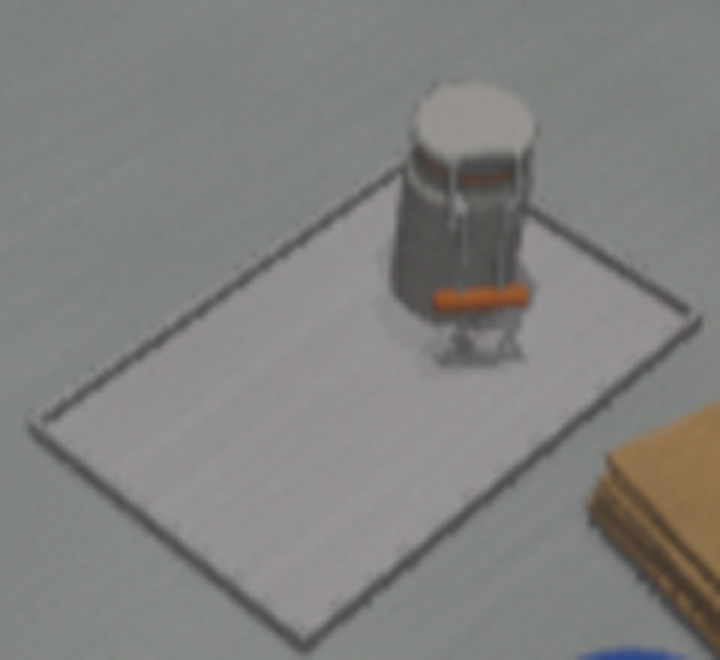

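Run:
```python
from h import *
s=load('scene0');t=load('top0')
z=lambda x,y,x0,y0,k:((x+.5)/k-.5+x0,(y+.5)/k-.5+y0)
for n,d,box in(('s',s,(180,235,215,260)),('t',t,(325,180,355,205)),('s',s,(295,130,325,145)),('t',t,(138,228,165,248))):
    x0,y0,x1,y1=box; hsv=cv2.cvtColor(d['image'],cv2.COLOR_RGB2HSV)[y0:y1,x0:x1]
    m=(cv2.inRange(hsv,(3,120,80),(18,255,255))); ys,xs=np.nonzero(m); 
    r=cv2.minAreaRect(np.c_[xs,ys].astype(np.float32)); print(n,len(xs),xs.mean()+x0,ys.mean()+y0,r)
lidT=z(269,229,265,170,5); lidS=z(303,192,145,175,6)
print('lid',lidT,lidS,tri(t,lidT,s,lidS),onz(t,*lidT,.168),onz(s,*lidS,.168))
# pan/tray
for p in [(113,217),(224,213.5),(226,282),(113.5,286)]: print('tray',onz(t,*p,.014))
for p in [(80,87),(618,68),(630,405),(72,425)]: print('tray',onz(t,*z(*p,100,200,5),.014))
lT=z(155,258,100,200,5); lS=z(475,125,230,90,6)
print('done',tri(t,lT,s,lS))
```

```text
s 97 193.50515463917526 246.75257731958763 ((13.546553611755371, 11.791379928588867), (4.462873935699463, 21.198650360107422), 86.633544921875)
t 55 338.6181818181818 189.9090909090909 ((13.332714080810547, 10.217472076416016), (17.986467361450195, 3.8411777019500732), 37.5685920715332)
s 47 309.21276595744683 139.29787234042553 ((14.5, 9.5), (3.0, 15.0), 90.0)
t 59 149.6271186440678 237.03389830508473 ((11.5, 9.0), (16.799999237060547, 3.799999952316284), 36.869895935058594)
lid (318.4, 215.4) (195.08333333333334, 206.58333333333334) (array([ 0.5516503 , -0.23780437,  0.16722214]), np.float64(0.0003558177101411404)) [ 0.55143635 -0.23784644  0.168     ] [ 0.55224445 -0.23788733  0.168     ]
tray [0.56851078 0.33671004 0.014     ]
tray [0.58086474 0.01433866 0.014     ]
tray [0.38539039 0.00481218 0.014     ]
tray [0.37243625 0.32090065 0.014     ]
tray [0.56855873 0.32915725 0.014     ]
tray [0.58173495 0.01668643 0.014     ]
tray [0.38925247 0.00601337 0.014     ]
tray [0.37629637 0.31977653 0.014     ]
done (array([0.46173479, 0.25184615, 0.11939286]), np.float64(0.00182160156821968))
```

Run:
```python
from h import *
s=load('scene0');t=load('top0')
g,e=tri(t,(338.62,189.91),s,(193.5,246.75)); c=np.array([.5517,-.2378,.05]); v=g-c
print(g,e,'yaw',np.degrees(np.arctan2(v[1],v[0])),'rad dist',np.hypot(v[0],v[1]),'h',v[2], 'lever',1.29+np.arctan2(v[2]-.094,np.hypot(v[0],v[1])-.04), np.hypot(v[2]-.094,np.hypot(v[0],v[1])-.04))
# sleeve axis from top view ends
z=lambda x,y,x0,y0,k:((x+.5)/k-.5+x0,(y+.5)/k-.5+y0)
a=onz(t,*z(333,77,265,170,5),g[2]);b=onz(t,*z(405,132,265,170,5),g[2]);print(a,b,np.linalg.norm(a-b),np.degrees(np.arctan2(*(a-b)[1::-1])))
g2,e=tri(t,(149.63,237.03),s,(309.2,139.3)); v=g2-[.4617,.2518,.004];print('done',g2,e,np.degrees(np.arctan2(v[1],v[0])),np.hypot(v[0],v[1]))
# lid ellipse fit by brightness top
im=cv2.imread('pics/top0.png',0)
print('pail',onz(t,214,147,.092)); 
for p in [(120,145),(372,195),(350,480),(60,525)]: print('scale',onz(t,*z(*p,265,170,5),.04))
```

```text
[ 0.62365062 -0.29716171  0.14526814] 0.0013185983398308699 yaw -39.5237882472818 rad dist 0.09327756585389695 h 0.09526813634774527 lever 1.3137979516996752 0.05329265608986663
[ 0.63720053 -0.27732089  0.14526814] [ 0.60757219 -0.31444735  0.14526814] 0.04749959602183231 51.408792385373665
done [0.5068416  0.21901805 0.0498891 ] 0.0002459657517044943 -35.987250504005544 0.05578906563132684
pail [0.7581212  0.04149814 0.092     ]
scale [ 0.62105333 -0.17222561  0.04      ]
scale [ 0.59276971 -0.31619352  0.04      ]
scale [ 0.43149195 -0.29819782  0.04      ]
scale [ 0.4058502  -0.13652909  0.04      ]
```

servo_tool(
  moves=[0, 0, 7, 0.015, 0.04, 0.02, 1, 0, 0, 14, 0.03, 0.08, 0.04, 1, 0, 0, 21, 0.045, 0.12, 0.06, 1, 0, 0, 28, 0.06, 0.16, 0.06, 1, 0, 0, 35, 0.075, 0.2, 0.06, 1, 0, 0, 42, 0.09, 0.24, 0.06, 1, 0, 0, 49, 0.1, 0.28, 0.06, 1, 0, 0, 56, 0.11, 0.32, 0.06, 1, 0, 0, 63, 0.12, 0.36, 0.06, 1, 0, 0, 70, 0.135, 0.4, 0.06, 1],
)

```text
time: 0.93
eef_pos: [0.43, -0.2189, 0.2824]
ee_rot: [-2.085, -2.35, 0.001]
wrist_force: [0.8, -0.3, -0.3]
gripper_width: 0.0872
```

servo_tool(
  moves=[0, 0, 6, 0.013, 0.04, 0, 1, 0, 0, 8.5, 0.026, 0.08, 0, 1, 0, 0, 8.5, 0.039, 0.12, 0, 1, 0, 0, 8.5, 0.052, 0.16, 0, 1, 0, 0, 8.5, 0.065, 0.2, 0, 1],
)

```text
time: 1.35
eef_pos: [0.4949, -0.0211, 0.2825]
ee_rot: [1.913, 2.492, -0.001]
wrist_force: [-0.3, 0.1, 0.4]
gripper_width: 0.0871
```

Run:
```python
from h import *
from scipy.spatial.transform import Rotation as R
s=state();print(s['time'],s['q'].round(3),s['eef_pos'].round(4));print(R.from_rotvec(s['ee_rot']).as_matrix().round(3))
```

```text
1.35 [ 0.514  0.172 -0.628  1.841  0.11   1.164  0.111] [ 0.4949 -0.0211  0.2825]
[[-0.259  0.966 -0.   ]
 [ 0.966  0.259 -0.   ]
 [-0.    -0.    -1.   ]]
```

servo_tool(
  moves=[6.5, 1.7, 0, 0, 0, 0, 1, 13, 3.5, 0, 0, 0, 0, 1, 19.5, 5.2, 0, 0, 0, 0, 1, 26, 7, 0, 0, 0, 0, 1, 32.5, 8.7, 0, 0, 0, 0, 1, 38.6, 10.4, 0, 0, 0, -0.05, 1, 38.6, 10.4, 0, 0, 0, -0.09, 1, 38.6, 10.4, 0, 0, 0, -0.09, 1],
)

```text
time: 2.02
eef_pos: [0.4911, -0.0249, 0.1858]
ee_rot: [-1.541, -1.995, -0.553]
wrist_force: [-1.1, -0.1, 0.0]
gripper_width: 0.0872
```

Run:
```python
from h import *
from scipy.spatial.transform import Rotation as R
s=state();print(s['time'],s['q'].round(3),s['eef_pos'].round(4));print(R.from_rotvec(s['ee_rot']).as_matrix().round(3))
```

```text
2.0167 [ 0.768  0.525 -0.613  1.825 -0.354  1.226  0.608] [ 0.4911 -0.0249  0.1858]
[[-0.188  0.966 -0.175]
 [ 0.739  0.256  0.623]
 [ 0.647 -0.012 -0.762]]
```

```bash
cat >> h.py <<'E'
from scipy.spatial.transform import Rotation as R
def Rtool(jaw,tilt=0,tdir=0):
    "jaw: angle deg of tool y (horizontal); tilt deg about +jaw axis: tip moves to jaw+90 side"
    a=np.radians(jaw); y=np.array([np.cos(a),np.sin(a),0]); z=np.array([0,0,-1.]); x=np.cross(y,z)
    M=np.c_[x,y,z]; return R.from_rotvec(np.radians(tilt)*y)*R.from_matrix(M)
def turn(target):
    c=R.from_rotvec(state()['ee_rot']); return np.degrees((target*c.inv()).as_rotvec())
E
python3 - <<'E'
from h import *
print(turn(Rtool(51)).round(1), np.array([.5517,-.2378,.25])-state()['eef_pos'])
E
```

```text
[-34.1 -22.9  34.9] [ 0.06060507 -0.21294041  0.06418711]
```

servo_tool(
  moves=[-4, -2.7, 4.1, 0.005, -0.02, 0.03, 1, -8, -5.4, 8.2, 0.012, -0.045, 0.064, 1, -12, -8.1, 12.3, 0.02, -0.075, 0.064, 1, -16, -10.8, 16.4, 0.03, -0.105, 0.064, 1, -20.5, -13.8, 21, 0.04, -0.14, 0.064, 1, -25, -16.8, 25.6, 0.05, -0.175, 0.064, 1, -29.5, -19.8, 30.2, 0.056, -0.2, 0.064, 1, -34.1, -22.9, 34.9, 0.061, -0.213, 0.064, 1, -34.1, -22.9, 34.9, 0.061, -0.213, 0.064, 1, -34.1, -22.9, 34.9, 0.061, -0.213, 0.064, 1],
)

```text
time: 2.85
eef_pos: [0.556, -0.2337, 0.2586]
ee_rot: [1.03, 2.958, 0.008]
wrist_force: [0.7, 0.1, -0.3]
gripper_width: 0.0868
```

Run:
```python
from h import *
s=state();print(s['time'],s['q'].round(3),s['eef_pos'].round(4), turn(Rtool(51)).round(2), np.array([.5517,-.2378,.111])-s['eef_pos'])
```

```text
2.85 [ 0.776  0.378 -0.591  1.648  0.221  1.173  1.034] [ 0.556  -0.2337  0.2586] [-0.09  0.61 -0.59] [-0.0042713  -0.00411185 -0.14755783]
```

servo_tool(
  moves=[0, 0.6, -0.6, -0.004, -0.004, -0.01, 1, 0, 0.6, -0.6, -0.004, -0.004, -0.03, 1, 0, 0.6, -0.6, -0.004, -0.004, -0.055, 1, 0, 0.6, -0.6, -0.004, -0.004, -0.08, 1, 0, 0.6, -0.6, -0.004, -0.004, -0.105, 1, 0, 0.6, -0.6, -0.004, -0.004, -0.13, 1, 0, 0.6, -0.6, -0.004, -0.004, -0.142, 1, 0, 0.6, -0.6, -0.004, -0.004, -0.147, 1, 0, 0.6, -0.6, -0.004, -0.004, -0.147, 1],
)

```text
time: 3.6
eef_pos: [0.5514, -0.2396, 0.1084]
ee_rot: [-1.049, -2.958, -0.002]
wrist_force: [-0.3, 1.2, -0.1]
gripper_width: 0.0873
```

Run:
```python
from h import *
s=state();print(s['time'],s['eef_pos'].round(4), turn(Rtool(51)).round(2), np.array([.5517,-.2378,.111])-s['eef_pos'],s['wrist_force'])
shot('scene','scene1');shot('top','top1');zoom('scene1',130,130,280,270,4.2 and 5)
```

```text
3.6 [ 0.5514 -0.2396  0.1084] [-0.12 -0.18  0.04] [0.00028036 0.00179481 0.00263606] [-0.25887979  1.22165115 -0.13668759]
```

View pics/scene1_z130_130.png

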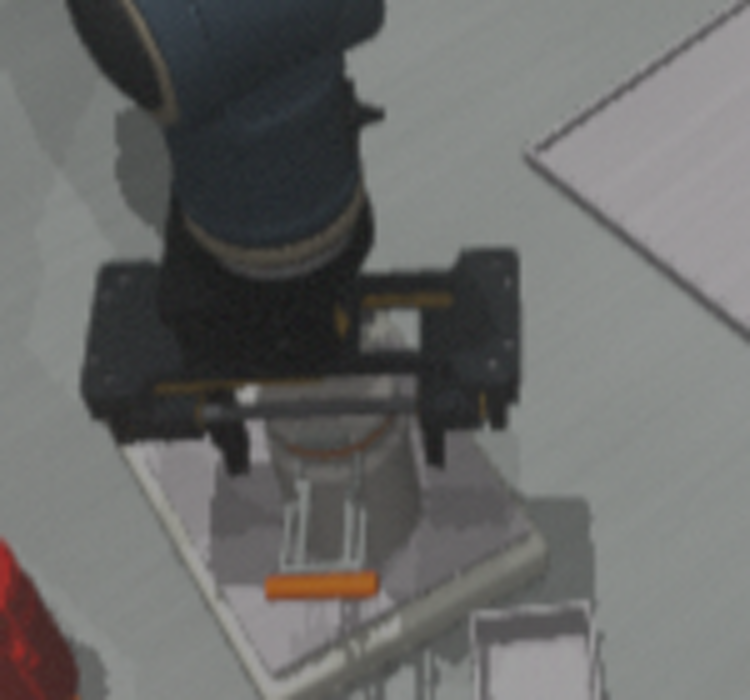

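Run:
```python
from h import *
d=load('scene1'); p=state()['eef_pos']; y=np.array([np.cos(np.radians(51)),np.sin(np.radians(51)),0])
f=lambda X:((proj(d,X)-[130,130])+.5)*5-.5
for k in(-.0435,0,.0435): print(k,f(p+k*y))
c=np.array([.5517,-.2378,0])
for z in(.111,.142): print(f(c+[0,0,z]-.034*y),f(c+[0,0,z]+.034*y))
```

```text
-0.0435 [251.50762356 457.73664442]
0 [340.57174524 454.03675457]
0.0435 [429.31720215 450.35010266]
[273.13315901 452.41238717] [411.93245191 446.65877216]
[262.74536886 417.72289991] [405.59193687 411.90248586]
```

servo_tool(
  moves=[0, 0, 0, 0.001, 0.002, 0.003, 1, 0, 0, 0, 0.001, 0.002, 0.003, 0, 0, 0, 0, 0.001, 0.002, 0.003, 0, 0, 0, 0, 0.001, 0.002, 0.003, 0, 0, 0, 0, 0.001, 0.002, 0.003, 0, 0, 0, 0, 0.001, 0.002, 0.003, 0, 0, 0, 0, 0.001, 0.002, 0.003, 0, 0, 0, 0, 0.001, 0.002, 0.003, 0],
)

```text
time: 4.37
eef_pos: [0.5532, -0.2379, 0.113]
ee_rot: [-1.049, -2.961, -0.0]
wrist_force: [-0.2, -0.1, 4.0]
gripper_width: 0.0671
```

servo_tool(
  moves=[0, 0, 0, 0, 0, 0.005, 0, 0, 0, 0, 0, 0, 0.012, 0, 0, 0, 0, 0, 0, 0.025, 0, 0, 0, 0, 0, 0, 0.04, 0, 0, 0, 0, 0, 0, 0.055, 0, 0, 0, 0, 0, 0, 0.07, 0, 0, 0, 0, 0, 0, 0.085, 0, 0, 0, 0, 0, 0, 0.09, 0, 0, 0, 0, 0, 0, 0.09, 0],
)

```text
time: 5.12
eef_pos: [0.5537, -0.2381, 0.2042]
ee_rot: [1.048, 2.959, 0.0]
wrist_force: [0.5, 0.4, -7.9]
gripper_width: 0.0675
```

Run:
```python
from h import *
s=state();print(s['time'],s['q'].round(3),s['eef_pos'].round(4),turn(Rtool(51)).round(2),turn(Rtool(15)).round(2),np.array([.477,.09,.19])-s['eef_pos'],s['wrist_force'],s['gripper_width'])
shot('scene','scene2');zoom('scene2',130,110,280,250,5)
```

```text
5.1167 [ 0.765  0.427 -0.573  1.71   0.258  1.078  1.   ] [ 0.5537 -0.2381  0.2042] [0.04 0.13 0.  ] [  0.08   0.11 -36.  ] [-0.07672078  0.32805131 -0.01423268] [ 0.5056183   0.36725771 -7.9012058 ] 0.06753498569418112
```

View pics/scene2_z130_110.png

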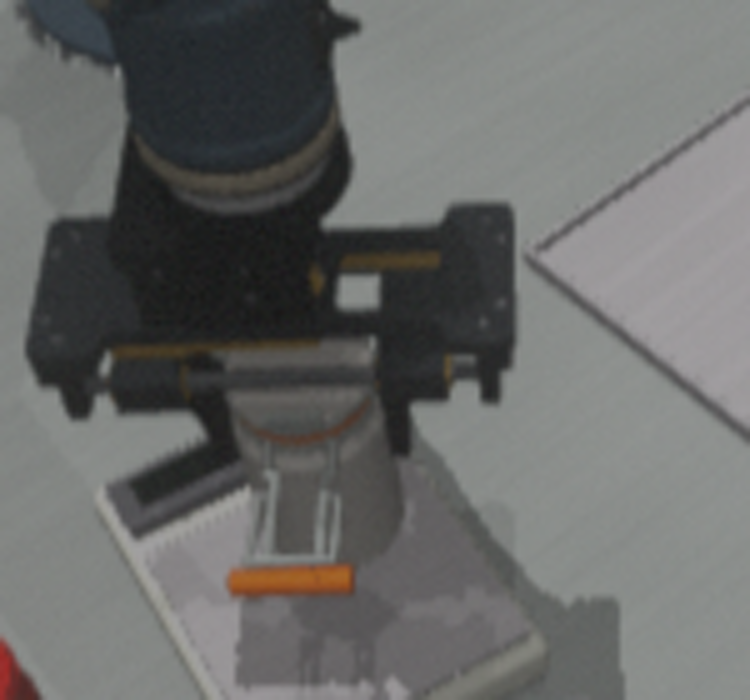

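servo_tool(
  moves=[0, 0, -2, -0.002, 0.01, 0, 0, 0, 0, -5, -0.008, 0.033, 0, 0, 0, 0, -9, -0.015, 0.066, 0, 0, 0, 0, -13, -0.023, 0.101, 0, 0, 0, 0, -17, -0.031, 0.137, 0, 0, 0, 0, -21, -0.039, 0.173, 0, 0, 0, 0, -25, -0.047, 0.209, 0, 0, 0, 0, -29, -0.055, 0.245, 0, 0, 0, 0, -33, -0.062, 0.278, 0, 0, 0, 0, -35, -0.068, 0.303, 0, 0],
)

```text
time: 6.0
eef_pos: [0.483, 0.0685, 0.2018]
ee_rot: [-1.889, -2.507, -0.0]
wrist_force: [-0.6, 0.3, -7.9]
gripper_width: 0.0677
```

servo_tool(
  moves=[0, 0, -1, -0.004, 0.018, -0.005, 0, 0, 0, -1, -0.006, 0.028, -0.02, 0, 0, 0, -1, -0.006, 0.028, -0.04, 0, 0, 0, -1, -0.006, 0.028, -0.06, 0, 0, 0, -1, -0.006, 0.028, -0.08, 0, 0, 0, -1, -0.006, 0.028, -0.09, 0, 0, 0, -1, -0.006, 0.028, -0.09, 0],
)

```text
time: 6.58
eef_pos: [0.4764, 0.0923, 0.1098]
ee_rot: [-1.909, -2.489, 0.007]
wrist_force: [-0.3, 0.7, -7.1]
gripper_width: 0.0672
```

Run:
```python
from h import *
s=state();print(s['time'],s['q'].round(3),s['eef_pos'].round(4),turn(Rtool(15)).round(2),np.array([.480,.093,.067])-s['eef_pos'],s['wrist_force'],s['gripper_width'])
shot('scene','scene3');zoom('scene3',220,60,370,200,5)
```

```text
6.5833 [ 0.203  0.366 -0.582  2.058  0.275  0.799 -0.281] [0.4764 0.0923 0.1098] [ 0.02 -0.39 -0.02] [ 0.00355626  0.00069073 -0.04278986] [-0.31580081  0.68149739 -7.09514366] 0.06718432243770336
```

View pics/scene3_z220_60.png

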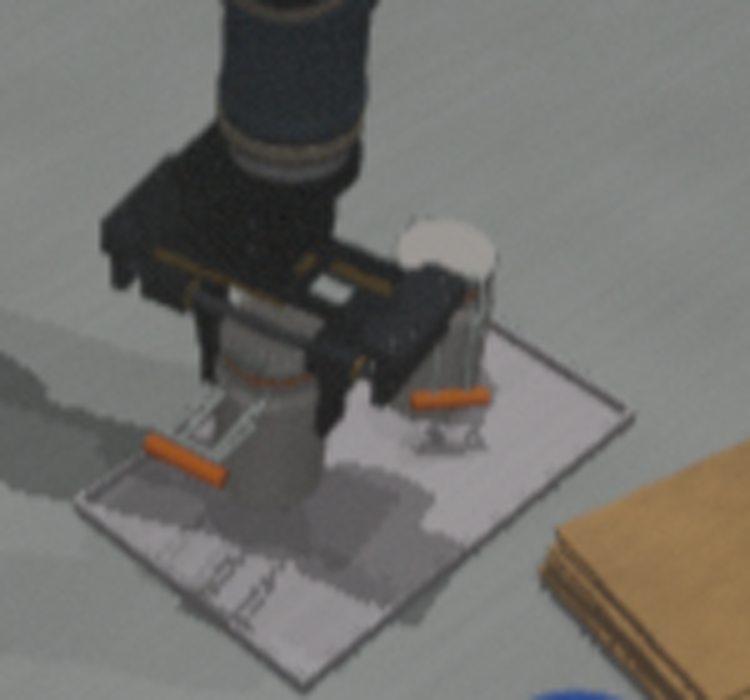

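servo_tool(
  moves=[0, 0, 0, 0.002, 0, -0.006, 0, 0, 0, 0, 0.003, 0, -0.014, 0, 0, 0, 0, 0.003, 0, -0.022, 0, 0, 0, 0, 0.003, 0, -0.029, 0, 0, 0, 0, 0.003, 0, -0.033, 0, 0, 0, 0, 0.003, 0, -0.036, 0, 0, 0, 0, 0.003, 0, -0.038, 0, 0, 0, 0, 0.003, 0, -0.039, 0, 0, 0, 0, 0.003, 0, -0.04, 0, 0, 0, 0, 0.003, 0, -0.04, 0],
)

```text
time: 7.47
eef_pos: [0.4821, 0.0931, 0.0726]
ee_rot: [-1.912, -2.492, -0.001]
wrist_force: [-0.4, -0.6, -8.0]
gripper_width: 0.0673
```

servo_tool(
  moves=[0, 0, 0, 0, 0, -0.001, 0, 0, 0, 0, 0, 0, -0.002, 0, 0, 0, 0, 0, 0, -0.003, 0, 0, 0, 0, 0, 0, -0.003, 0],
)

```text
time: 7.8
eef_pos: [0.4819, 0.093, 0.0694]
ee_rot: [-1.912, -2.492, -0.0]
wrist_force: [0.0, 0.4, -7.3]
gripper_width: 0.0672
```

servo_tool(
  moves=[0, 0, 0, 0, 0, -0.001, 0, 0, 0, 0, 0, 0, -0.002, 0, 0, 0, 0, 0, 0, -0.002, 0],
)

```text
time: 8.05
eef_pos: [0.4819, 0.093, 0.0674]
ee_rot: [-1.912, -2.492, -0.0]
wrist_force: [0.5, -0.9, -7.7]
gripper_width: 0.0672
```

servo_tool(
  moves=[0, 0, 0, 0, 0, -0.001, 0, 0, 0, 0, 0, 0, -0.001, 0],
)

```text
time: 8.22
eef_pos: [0.482, 0.0932, 0.067]
ee_rot: [-1.912, -2.492, -0.0]
wrist_force: [-1.8, -0.3, -2.3]
gripper_width: 0.068
```

servo_tool(
  moves=[0, 0, 0, 0, 0, -0.001, 0, 0, 0, 0, 0, 0, -0.001, 0],
)

```text
time: 8.38
eef_pos: [0.482, 0.0932, 0.0669]
ee_rot: [1.912, 2.492, -0.001]
wrist_force: [-5.4, -1.2, 8.8]
gripper_width: 0.0675
```

servo_tool(
  moves=[0, 0, 0, 0, 0, 0.001, 0, 0, 0, 0, 0, 0, 0.001, 1, 0, 0, 0, 0, 0, 0.001, 1, 0, 0, 0, 0, 0, 0.001, 1, 0, 0, 0, 0, 0, 0.001, 1, 0, 0, 0, 0, 0, 0.001, 1],
)

```text
time: 8.88
eef_pos: [0.4825, 0.0932, 0.0668]
ee_rot: [1.913, 2.492, 0.002]
wrist_force: [0.5, 0.0, 0.1]
gripper_width: 0.0858
```

servo_tool(
  moves=[0, 0, 0, 0, 0, 0.01, 1, 0, 0, 0, 0, 0, 0.03, 1, 0, 0, 0, 0, 0, 0.06, 1, 0, 0, 0, 0, 0, 0.1, 1, 0, 0, 0, -0.01, -0.02, 0.12, 0, 0, 0, 0, -0.02, -0.06, 0.12, 0, 0, 0, 0, -0.03, -0.1, 0.12, 0, 0, 0, 0, -0.04, -0.14, 0.12, 0, 0, 0, 0, -0.04, -0.18, 0.12, 0, 0, 0, 0, -0.04, -0.2, 0.12, 0],
)

```text
time: 9.72
eef_pos: [0.441, -0.112, 0.1875]
ee_rot: [1.919, 2.485, -0.002]
wrist_force: [0.4, -0.7, -0.8]
gripper_width: 0.0549
```

Run:
```python
from h import *
s=state();print(s['time'],s['q'].round(3),s['eef_pos'].round(4),turn(Rtool(15)).round(2),s['wrist_force'],s['gripper_width'])
shot('scene','scene4');zoom('scene4',220,80,370,200,5);
shot('top','top4');zoom('top4',100,190,240,300,5);
```

```text
9.7167 [ 0.613  0.185 -0.511  2.052  0.115  0.93   0.296] [ 0.441  -0.112   0.1875] [0.11 0.04 0.33] [ 0.42434108 -0.7413862  -0.763271  ] 0.05485968469970471
```

View pics/scene4_z220_80.png

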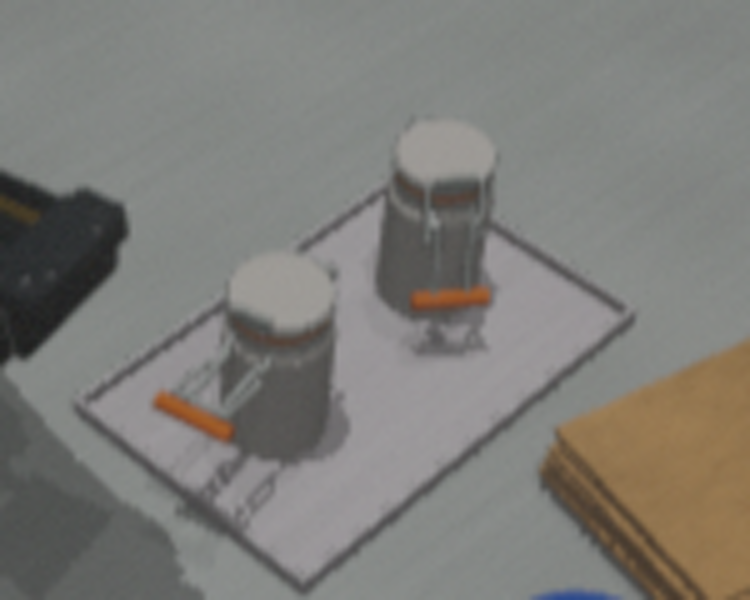

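View pics/top4_z100_190.png

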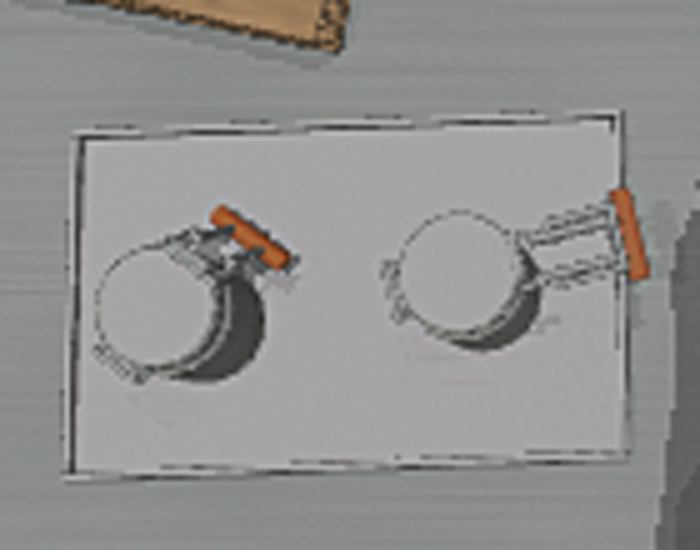

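```bash
cat >> h.py <<'E'
def orange(d,box):
    x0,y0,x1,y1=box; hsv=cv2.cvtColor(d['image'],cv2.COLOR_RGB2HSV)[y0:y1,x0:x1]
    m=(cv2.inRange(hsv,(3,120,80),(18,255,255))); ys,xs=np.nonzero(m); return (xs.mean()+x0,ys.mean()+y0) if len(xs) else None
zz=lambda x,y,x0,y0,k:((x+.5)/k-.5+x0,(y+.5)/k-.5+y0)
E
python3 - <<'E'
from h import *
s=load('scene4');t=load('top4')
lT=zz(461,271,100,190,5);lS=zz(282,292,220,80,5)
c,e=tri(t,lT,s,lS);print('lid',c,e,onz(t,*lT,.122))
a=orange(t,(215,220,240,252));b=orange(s,(245,155,270,170));g,e=tri(t,a,s,b);print(a,b,g,e)
for cc in (onz(t,*lT,.122)[:2],np.array([.482,.0932])):
    v=g[:2]-cc;print(np.degrees(np.arctan2(v[1],v[0])),np.hypot(*v))
E
```

```text
lid [0.48205555 0.09166269 0.12105501] 0.0021869099171825577 [0.48129634 0.09064931 0.122     ]
(np.float64(225.640625), np.float64(236.375)) (np.float64(258.5576923076923), np.float64(162.78846153846155)) [0.50465001 0.00396574 0.098511  ] 0.0015459391303520203
-74.92178497805087 0.08977435705392958
-75.75760193733362 0.09206397514853648
```

```bash
cat > tr.py <<'E'
from h import *
C=np.array([.4818,.0925,.004]); yaw=np.radians(-75); u=np.array([np.cos(yaw),np.sin(yaw),0]); Z=np.array([0,0,1.])
def tcp(phi,tilt,mode,k=.004,gap=0):
    ph=np.radians(phi); S=C+u*(.04+.052*np.cos(ph))+Z*(.094+.052*np.sin(ph))
    a=np.radians(270-tilt); d=u*np.cos(a)+Z*np.sin(a); n=u*np.cos(a-np.pi/2)+Z*np.sin(a-np.pi/2)
    if mode=='under': p=S+k*d-(.0155+gap)*n
    if mode=='over': p=S+k*d+(.0155+gap)*n
    if mode=='tip': p=S-(.006+gap)*d+k*n
    return p
def show(rows):
    p0=state()['eef_pos'];print(state()['time'],p0.round(4))
    for r in rows:
        print(r, turn(Rtool(15,r[1])).round(1), (tcp(*r)-p0).round(4), tcp(*r).round(4))
E
python3 - <<'E'
from tr import *
a=np.radians(230)
show([(0,40,'under',-.04,.015),(0,40,'under',.006,.015),(0,40,'under',.006,.004)])
E
```

```text
9.8167 [ 0.4417 -0.1112  0.1872]
(0, 40, 'under', -0.04, 0.015) [38.7 10.2  0.4] [ 0.0767  0.0674 -0.0782] [ 0.5183 -0.0438  0.109 ]
(0, 40, 'under', 0.006, 0.015) [38.7 10.2  0.4] [ 0.069   0.096  -0.1134] [ 0.5107 -0.0152  0.0738]
(0, 40, 'under', 0.006, 0.004) [38.7 10.2  0.4] [ 0.0668  0.1041 -0.1064] [ 0.5085 -0.0071  0.0809]
```

servo_tool(
  moves=[6.4, 1.7, 0, 0.01, 0, 0, 0, 12.9, 3.4, 0, 0.03, 0.01, 0, 0, 19.3, 5.1, 0, 0.05, 0.02, -0.01, 0, 25.8, 6.8, 0.2, 0.065, 0.035, -0.02, 0, 32.2, 8.5, 0.3, 0.075, 0.05, -0.04, 0, 38.7, 10.2, 0.4, 0.077, 0.063, -0.06, 0, 38.7, 10.2, 0.4, 0.077, 0.067, -0.078, 0, 38.7, 10.2, 0.4, 0.077, 0.067, -0.078, 0, 38.7, 10.2, 0.4, 0.077, 0.067, -0.078, 0],
)

```text
time: 10.57
eef_pos: [0.5188, -0.0384, 0.1089]
ee_rot: [-1.53, -2.012, -0.565]
wrist_force: [-0.2, 0.3, 0.8]
gripper_width: 0.0007
```

Run:
```python
from tr import *
print(state()['gripper_width'],state()['q'].round(2))
show([(0,40,'under',-.04,.015),(0,40,'under',.006,.015),(0,40,'under',.006,.004)])
shot('scene','scene5');zoom('scene5',200,80,350,200,5);
```

```text
0.0007074042626266622 [ 0.74  0.67 -0.59  1.8  -0.3   1.12  0.65]
10.5667 [ 0.5188 -0.0384  0.1089]
(0, 40, 'under', -0.04, 0.015) [-0.3  0.2 -0.4] [-0.0005 -0.0053  0.0002] [ 0.5183 -0.0438  0.109 ]
(0, 40, 'under', 0.006, 0.015) [-0.3  0.2 -0.4] [-0.0082  0.0232 -0.0351] [ 0.5107 -0.0152  0.0738]
(0, 40, 'under', 0.006, 0.004) [-0.3  0.2 -0.4] [-0.0104  0.0314 -0.028 ] [ 0.5085 -0.0071  0.0809]
```

View pics/scene5_z200_80.png

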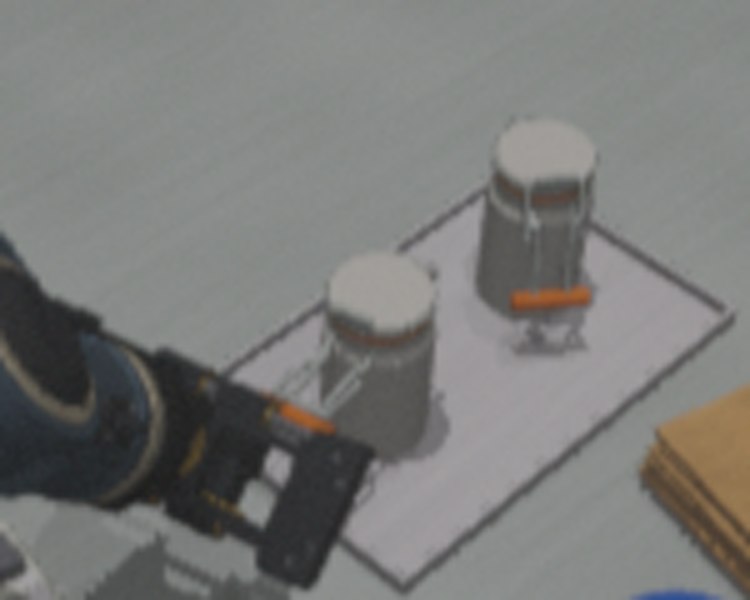

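servo_tool(
  moves=[0, 0, 0, 0, -0.005, 0, 0, 0, 0, 0, -0.002, 0.003, -0.01, 0, 0, 0, 0, -0.004, 0.01, -0.02, 0, 0, 0, 0, -0.007, 0.018, -0.03, 0, 0, 0, 0, -0.008, 0.023, -0.035, 0, 0, 0, 0, -0.008, 0.023, -0.035, 0, 0, 0, 0, -0.008, 0.023, -0.035, 0],
)

```text
time: 11.2
eef_pos: [0.5116, -0.017, 0.0747]
ee_rot: [-1.533, -2.016, -0.565]
wrist_force: [1.0, -0.3, 0.3]
gripper_width: 0.0006
```

Run:
```python
from tr import *
show([(0,40,'under',.006,.015),(0,40,'under',.006,.0)]+[(p,40,'under',.006,0) for p in (10,20,30,40,50)])
print(state()['wrist_force'])
```

```text
11.2 [ 0.5116 -0.017   0.0747]
(0, 40, 'under', 0.006, 0.015) [-0.1  0.4 -0.3] [-0.001   0.0018 -0.0009] [ 0.5107 -0.0152  0.0738]
(0, 40, 'under', 0.006, 0.0) [-0.1  0.4 -0.3] [-0.004   0.0129  0.0087] [ 0.5077 -0.0041  0.0834]
(10, 40, 'under', 0.006, 0) [-0.1  0.4 -0.3] [-0.0042  0.0137  0.0177] [ 0.5075 -0.0033  0.0925]
(20, 40, 'under', 0.006, 0) [-0.1  0.4 -0.3] [-0.0048  0.0159  0.0265] [ 0.5069 -0.0011  0.1012]
(30, 40, 'under', 0.006, 0) [-0.1  0.4 -0.3] [-0.0058  0.0196  0.0347] [0.5059 0.0026 0.1094]
(40, 40, 'under', 0.006, 0) [-0.1  0.4 -0.3] [-0.0071  0.0246  0.0421] [0.5045 0.0076 0.1169]
(50, 40, 'under', 0.006, 0) [-0.1  0.4 -0.3] [-0.0088  0.0308  0.0485] [0.5029 0.0138 0.1233]
[ 0.96700518 -0.34576739  0.28869509]
```

servo_tool(
  moves=[0, 0, 0, -0.002, 0.006, 0.004, 0, 0, 0, 0, -0.004, 0.0129, 0.0087, 0, 0, 0, 0, -0.0041, 0.0133, 0.0132, 0, 0, 0, 0, -0.0042, 0.0137, 0.0177, 0, 0, 0, 0, -0.0045, 0.0148, 0.0222, 0, 0, 0, 0, -0.0048, 0.0159, 0.0265, 0, 0, 0, 0, -0.0053, 0.0177, 0.0306, 0, 0, 0, 0, -0.0058, 0.0196, 0.0347, 0, 0, 0, 0, -0.0058, 0.0196, 0.0347, 0],
)

```text
time: 11.95
eef_pos: [0.5053, 0.0032, 0.1092]
ee_rot: [-1.533, -2.014, -0.565]
wrist_force: [-0.3, -0.6, 0.1]
gripper_width: 0.0005
```

Run:
```python
from tr import *
print(state()['wrist_force'])
show([(p,min(40,90-p),'under',.006,0) for p in (30,40,50,60,70,80,90,95,100)])
shot('scene','scene6');zoom('scene6',200,80,350,200,5);shot('top','top6');zoom('top6',100,190,240,300,5);
```

```text
[-0.28242693 -0.60172231  0.08839635]
11.95 [0.5053 0.0032 0.1092]
(30, 40, 'under', 0.006, 0) [-0.1  0.3 -0.3] [ 0.0006 -0.0006  0.0002] [0.5059 0.0026 0.1094]
(40, 40, 'under', 0.006, 0) [-0.1  0.3 -0.3] [-0.0008  0.0044  0.0077] [0.5045 0.0076 0.1169]
(50, 40, 'under', 0.006, 0) [-0.1  0.3 -0.3] [-0.0024  0.0106  0.0141] [0.5029 0.0138 0.1233]
(60, 30, 'under', 0.006, 0) [-9.8 -2.3 -0.4] [-0.0037  0.0155  0.0209] [0.5016 0.0187 0.1301]
(70, 20, 'under', 0.006, 0) [-19.4  -4.9  -0.4] [-0.0053  0.0214  0.0267] [0.5    0.0246 0.1359]
(80, 10, 'under', 0.006, 0) [-29.1  -7.5  -0.4] [-0.0072  0.0282  0.0314] [0.4982 0.0314 0.1406]
(90, 0, 'under', 0.006, 0) [-38.7 -10.2  -0.4] [-0.0092  0.0357  0.0348] [0.4962 0.0389 0.144 ]
(95, -5, 'under', 0.006, 0) [-43.6 -11.5  -0.5] [-0.0102  0.0396  0.036 ] [0.4951 0.0428 0.1452]
(100, -10, 'under', 0.006, 0) [-48.4 -12.8  -0.5] [-0.0113  0.0436  0.0368] [0.494  0.0468 0.146 ]
```

View pics/scene6_z200_80.png

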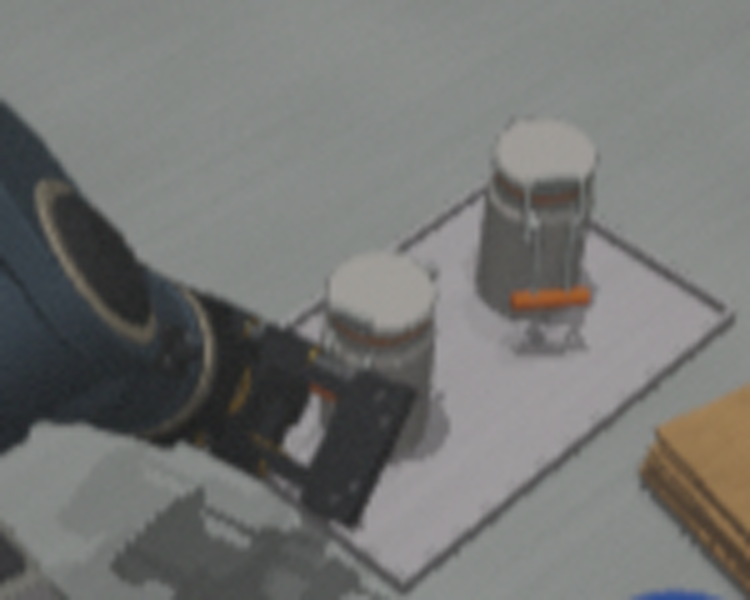

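View pics/top6_z100_190.png

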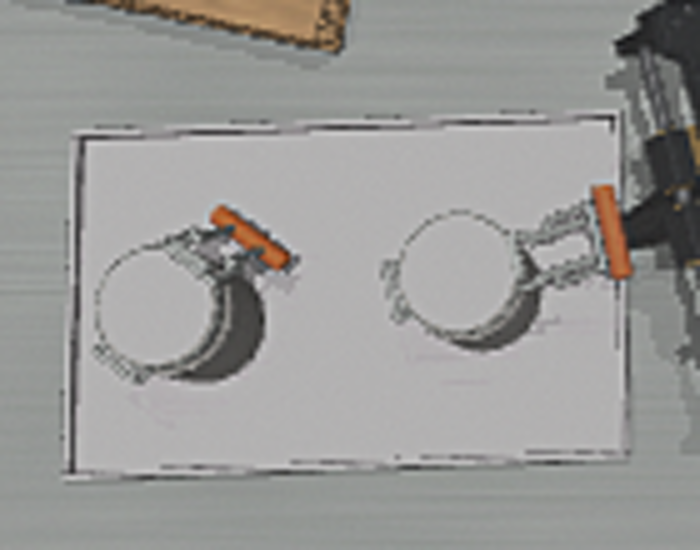

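```bash
cat >> tr.py <<'E'
def phi_from(d,px):
    from scipy.optimize import minimize_scalar
    best=min(np.arange(-75,115,.5),key=lambda p:np.linalg.norm(proj(d,tcp(p,0,'tip',0,-.006))-px))
    return best,proj(d,tcp(best,0,'tip',0,-.006))-px
E
python3 - <<'E'
from tr import *
t=load('top6');a=orange(t,(210,220,240,252));print(a,phi_from(t,np.array(a)))
t=load('top4');a=orange(t,(210,220,240,252));print(a,phi_from(t,np.array(a)))
E
```

```text
(np.float64(222.06666666666666), np.float64(236.04)) (np.float64(32.0), array([-0.0204862 , -0.65558346]))
(np.float64(225.640625), np.float64(236.375)) (np.float64(-9.0), array([-0.15158964, -0.08405459]))
```

servo_tool(
  moves=[0, 0, 0, -0.0002, 0.002, 0.004, 0, 0, 0, 0, -0.0008, 0.0044, 0.0077, 0, 0, 0, 0, -0.0016, 0.0075, 0.011, 0, 0, 0, 0, -0.0024, 0.0106, 0.0141, 0, -4.9, -1.2, -0.2, -0.003, 0.013, 0.0175, 0, -9.8, -2.4, -0.4, -0.0037, 0.0155, 0.0209, 0, -14.6, -3.7, -0.4, -0.0045, 0.0184, 0.0239, 0, -19.4, -4.9, -0.4, -0.0053, 0.0214, 0.0267, 0, -24.2, -6.2, -0.4, -0.0062, 0.0248, 0.0291, 0, -29.1, -7.5, -0.4, -0.0072, 0.0282, 0.0314, 0],
)

```text
time: 12.88
eef_pos: [0.4983, 0.0313, 0.1408]
ee_rot: [-1.829, -2.381, -0.157]
wrist_force: [-0.1, 0.3, -0.5]
gripper_width: 0.0002
```

Run:
```python
from tr import *
print(state()['wrist_force'])
show([(p,min(40,90-p),'under',.006,0) for p in (80,85,90,95,97,100)])
t=shot('top','top7');zoom('top7',100,190,240,300,5);a=orange(t,(195,215,240,252));print(a,phi_from(t,np.array(a)))
```

```text
[-0.06830962  0.34824221 -0.50984093]
12.8833 [0.4983 0.0313 0.1408]
(80, 10, 'under', 0.006, 0) [0.2 0.1 0.1] [-0.0001  0.0001 -0.0002] [0.4982 0.0314 0.1406]
(85, 5, 'under', 0.006, 0) [-4.6 -1.2  0.1] [-0.0011  0.0038  0.0017] [0.4972 0.0351 0.1425]
(90, 0, 'under', 0.006, 0) [-9.4 -2.5  0.1] [-0.0021  0.0076  0.0032] [0.4962 0.0389 0.144 ]
(95, -5, 'under', 0.006, 0) [-14.3  -3.8   0.1] [-0.0031  0.0116  0.0044] [0.4951 0.0428 0.1452]
(97, -7, 'under', 0.006, 0) [-16.2  -4.3   0.1] [-0.0036  0.0132  0.0048] [0.4947 0.0444 0.1455]
(100, -10, 'under', 0.006, 0) [-19.1  -5.1   0.1] [-0.0042  0.0156  0.0052] [0.494  0.0468 0.146 ]Traceback (most recent call last):
  File "<stdin>", line 4, in <module>
  File "tr.py", line 16, in phi_from
    best=min(np.arange(-75,115,.5),key=lambda p:np.linalg.norm(proj(d,tcp(p,0,'tip',0,-.006))-px))
  File "tr.py", line 16, in <lambda>
    best=min(np.arange(-75,115,.5),key=lambda p:np.linalg.norm(proj(d,tcp(p,0,'tip',0,-.006))-px))
                                                               ~~~~~~~~~~~~~~~~~~~~~~~~~~~~~~^~~
TypeError: unsupported operand type(s) for -: 'float' and 'NoneType'
```

View pics/top7_z100_190.png

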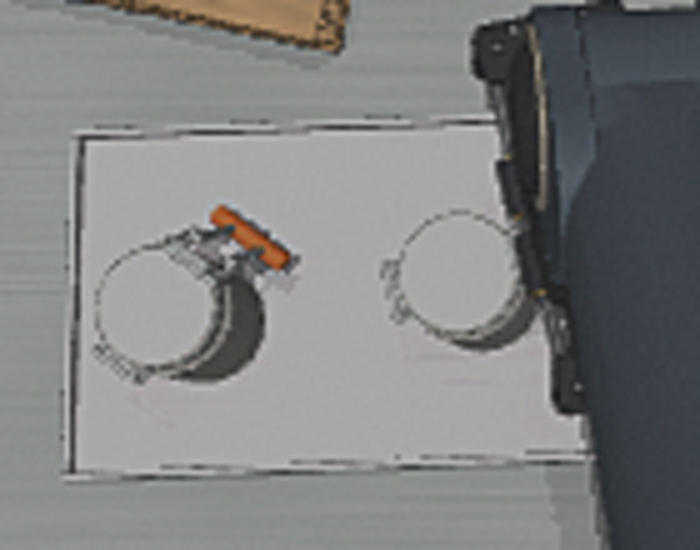

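servo_tool(
  moves=[-2.4, -0.6, 0, -0.0006, 0.002, 0.001, 0, -4.6, -1.2, 0, -0.0011, 0.0038, 0.0017, 0, -7, -1.9, 0, -0.0016, 0.0057, 0.0025, 0, -9.4, -2.5, 0, -0.0021, 0.0076, 0.0032, 0, -12, -3.2, 0, -0.0026, 0.0096, 0.0038, 0, -14.3, -3.8, 0, -0.0031, 0.0116, 0.0044, 0, -16.2, -4.3, 0, -0.0036, 0.0132, 0.0048, 0, -19.1, -5.1, 0, -0.0042, 0.0156, 0.0052, 0, -19.1, -5.1, 0, -0.0042, 0.0156, 0.0052, 0],
)

```text
time: 13.68
eef_pos: [0.4929, 0.0491, 0.1446]
ee_rot: [1.825, 2.387, -0.157]
wrist_force: [-0.9, 0.3, 0.2]
gripper_width: 0.0006
```

Run:
```python
from tr import *
print(state()['wrist_force'])
show([(100,-10,'under',.006,0)])
shot('scene','scene8');zoom('scene8',210,70,340,190,6)
```

```text
[-0.94250649  0.32711027  0.24262368]
13.6833 [0.4929 0.0491 0.1446]
(100, -10, 'under', 0.006, 0) [-0.3 -0.2 -0.2] [ 0.0012 -0.0023  0.0014] [0.494  0.0468 0.146 ]
```

View pics/scene8_z210_70.png

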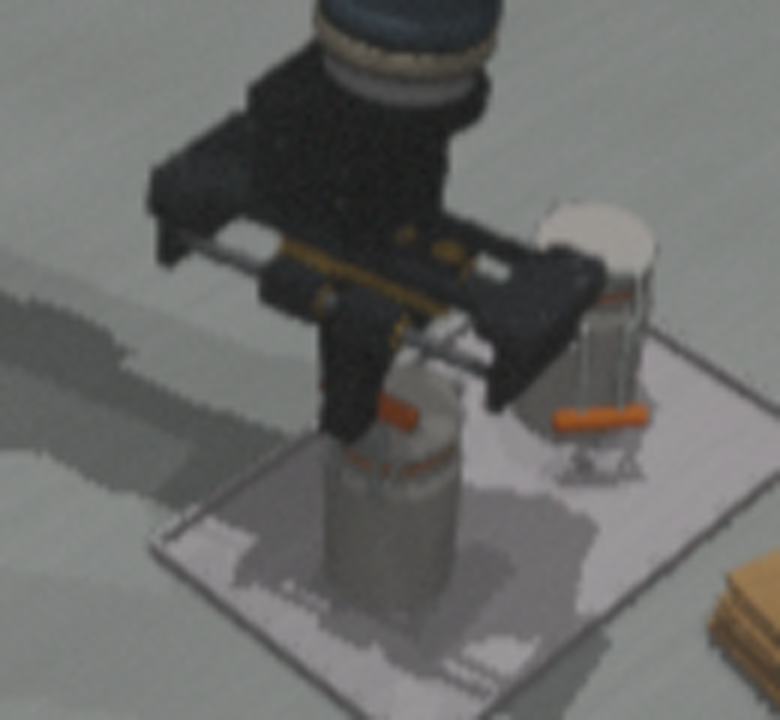

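servo_tool(
  moves=[0, 0, 0, 0.003, -0.01, 0, 0, 5, 1.3, 0, 0.008, -0.03, 0.01, 0, 9.6, 2.6, 0, 0.008, -0.05, 0.04, 0, 9.6, 2.6, 0, 0, -0.07, 0.08, 0, 9.6, 2.6, 0, -0.02, -0.1, 0.085, 0, 9.6, 2.6, 0, -0.05, -0.14, 0.085, 0, 9.6, 2.6, 0, -0.06, -0.16, 0.085, 0, 9.6, 2.6, 0, -0.06, -0.16, 0.085, 0],
)

```text
time: 14.4
eef_pos: [0.4299, -0.1215, 0.2299]
ee_rot: [-1.928, -2.476, 0.003]
wrist_force: [-0.2, -0.2, -0.9]
gripper_width: 0.0006
```

Run:
```python
from tr import *
shot('scene','scene9');zoom('scene9',220,80,350,200,6);t=shot('top','top9');zoom('top9',150,200,250,290,7)
s=load('scene9')
print(state()['eef_pos'],state()['time'])
```

```text
[ 0.43315216 -0.11607025  0.2300599 ] 14.5
```

View pics/scene9_z220_80.png

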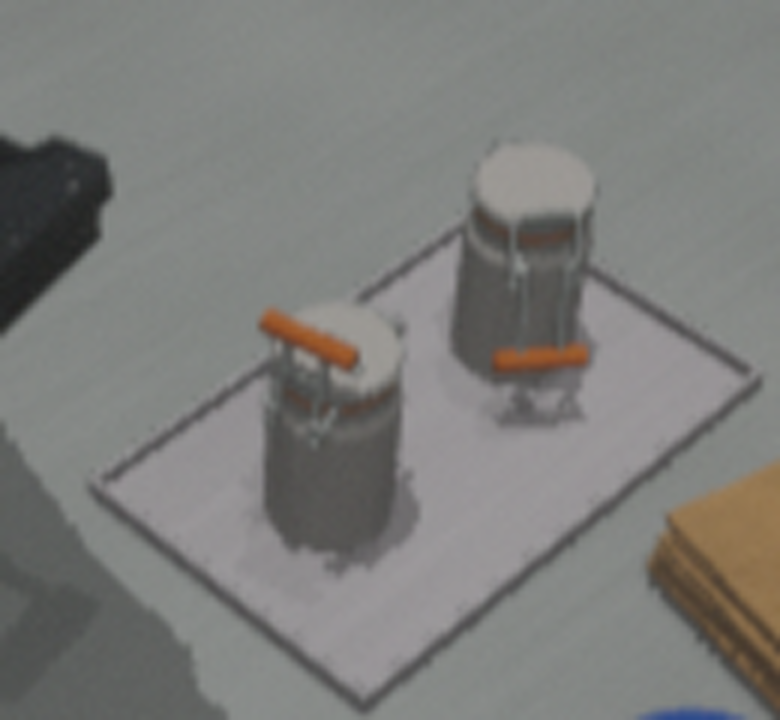

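View pics/top9_z150_200.png

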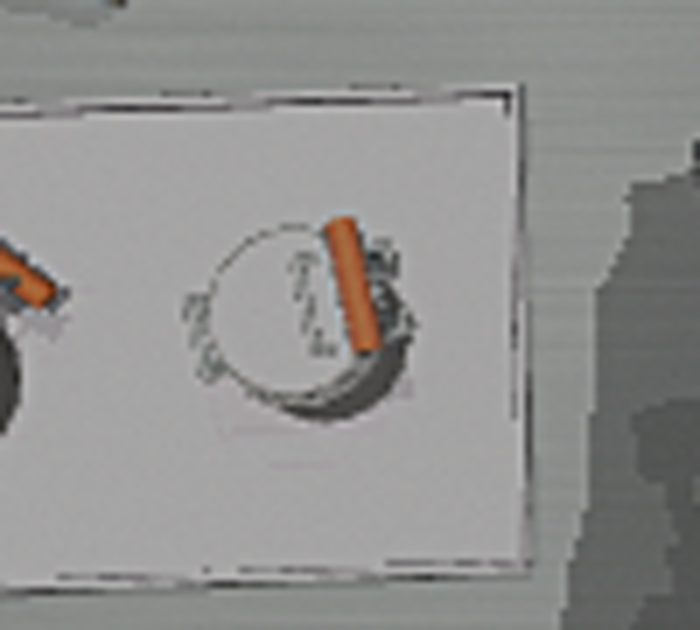

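Run:
```python
from tr import *
t=load('top9');s=load('scene9')
a=orange(t,(190,225,208,252));b=orange(s,(258,128,285,144));g,e=tri(t,a,s,b)
v=g-C;print(a,b,g,e,'u',v@u,'lat',v@np.array([-u[1],u[0],0]),'z',v[2],'phi',np.degrees(np.arctan2(v[2]-.094,v@u-.04)),np.hypot(v[2]-.094,v@u-.04))
print(phi_from(t,np.array(a)))
bar=onz(t,*zz(312,305,150,200,7),.124)-C;print('bar u',bar@u,bar@np.array([-u[1],u[0],0]))
l=onz(t,*zz(294,310,150,200,7),.122)-C;print('lid u',l@u,l@np.array([-u[1],u[0],0]))
show([(102,0,'over',.008,.02),(102,-10,'over',.008,.0)])
```

```text
(np.float64(200.09333333333333), np.float64(240.24)) (np.float64(270.88235294117646), np.float64(136.078431372549)) [0.48780118 0.06597802 0.149984  ] 0.00017454212429683465 u 0.0271714904435947 lat -0.001067698216588397 z 0.14598400373833947 phi 103.86236553830008 0.05354350849642256
(np.float64(104.5), array([-0.12292925, -0.33254497]))
bar u 0.008206024997027163 -0.0011051534514764515
lid u 0.0010415671177527496 -0.0009597876833812638
14.5 [ 0.4332 -0.1161  0.2301]
(102, 0, 'over', 0.008, 0.02) [-0.2 -0.1  0.4] [ 0.047   0.2147 -0.0892] [0.4802 0.0986 0.1409]
(102, -10, 'over', 0.008, 0.0) [-9.9 -2.7  0.4] [ 0.0526  0.1938 -0.0918] [0.4858 0.0777 0.1383]
```

servo_tool(
  moves=[0, 0, 0.4, 0.005, 0.025, 0, 0, 0, 0, 0.4, 0.015, 0.06, 0, 0, 0, 0, 0.4, 0.025, 0.1, 0, 0, 0, 0, 0.4, 0.035, 0.14, 0, 0, 0, 0, 0.4, 0.042, 0.175, 0, 0, 0, 0, 0.4, 0.047, 0.2, 0, 0, 0, 0, 0.4, 0.047, 0.208, 0, 0, 0, 0, 0.4, 0.047, 0.208, -0.01, 0, 0, 0, 0.4, 0.047, 0.208, -0.03, 0, 0, 0, 0.4, 0.047, 0.208, -0.03, 0],
)

```text
time: 15.33
eef_pos: [0.4784, 0.0922, 0.1962]
ee_rot: [-1.901, -2.49, 0.008]
wrist_force: [-0.9, -1.1, -0.0]
gripper_width: 0.0004
```

```bash
sed -i 's/^C=.*yaw=/C=np.array([.4810,.0925,.004]); yaw=/' tr.py
python3 - <<'E'
from tr import *
show([(104,0,'over',.008,.012),(104,0,'over',.008,.0)])
e=state()['eef_pos']-C;print('u',e@u,e@np.array([-u[1],u[0],0]))
E
```

```text
15.3333 [0.4784 0.0922 0.1962]
(104, 0, 'over', 0.008, 0.012) [-0.1 -0.6 -0.3] [ 0.0026  0.0004 -0.0557] [0.481  0.0926 0.1405]
(104, 0, 'over', 0.008, 0.0) [-0.1 -0.6 -0.3] [ 0.0057 -0.0112 -0.0557] [0.4841 0.081  0.1405]
u -0.00036015047570440333 -0.0026326673281462046
```

servo_tool(
  moves=[0, 0, 0, 0.002, 0, -0.01, 0, 0, 0, 0, 0.0026, 0, -0.025, 0, 0, 0, 0, 0.0026, 0, -0.04, 0, 0, 0, 0, 0.0026, 0, -0.05, 0, 0, 0, 0, 0.0026, 0, -0.054, 0, 0, 0, 0, 0.0026, 0, -0.054, 0, 0, 0, 0, 0.0026, 0, -0.054, 0],
)

```text
time: 15.92
eef_pos: [0.4838, 0.0943, 0.1462]
ee_rot: [-1.903, -2.495, -0.001]
wrist_force: [-0.3, -0.1, 1.4]
gripper_width: 0.0007
```

Run:
```python
from tr import *
print(state()['wrist_force'])
show([(p,min(40,max(0,90-p)),'over',.006 if p>60 else .003,0) for p in (104,95,90,80,70,60,50,40)])
shot('scene','scene10');zoom('scene10',220,80,350,200,6)
```

```text
[-0.27820595 -0.14179415  1.36177268]
15.9167 [0.4838 0.0943 0.1462]
(104, 0, 'over', 0.006, 0) [-0.2 -0.1 -0.3] [ 0.0003 -0.0133 -0.0037] [0.4841 0.081  0.1425]
(95, 0, 'over', 0.006, 0) [-0.2 -0.1 -0.3] [ 0.0024 -0.0211 -0.0024] [0.4862 0.0732 0.1438]
(90, 0, 'over', 0.006, 0) [-0.2 -0.1 -0.3] [ 0.0036 -0.0255 -0.0022] [0.4873 0.0688 0.144 ]
(80, 10, 'over', 0.006, 0) [ 9.5  2.5 -0.3] [ 0.0057 -0.0334 -0.0002] [0.4895 0.0609 0.146 ]
(70, 20, 'over', 0.006, 0) [19.1  5.1 -0.3] [ 0.0079 -0.0416  0.0003] [0.4917 0.0527 0.1465]
(60, 30, 'over', 0.003, 0) [28.8  7.7 -0.3] [ 0.0104 -0.0511  0.002 ] [0.4942 0.0432 0.1482]
(50, 40, 'over', 0.003, 0) [38.4 10.3 -0.3] [ 0.0127 -0.0594 -0.0007] [0.4964 0.0349 0.1455]
(40, 40, 'over', 0.003, 0) [38.4 10.3 -0.3] [ 0.0143 -0.0656 -0.0071] [0.4981 0.0287 0.1391]
```

View pics/scene10_z220_80.png

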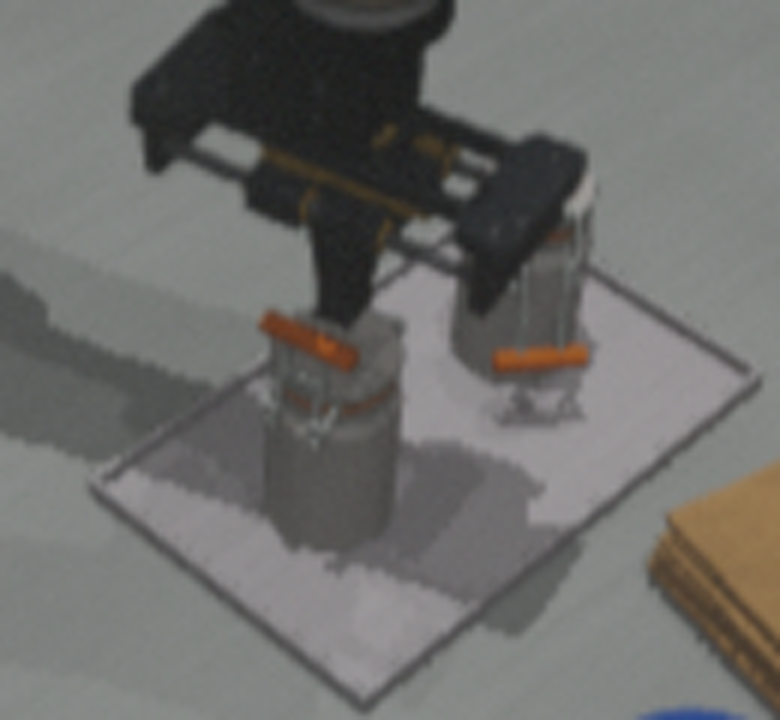

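servo_tool(
  moves=[0, 0, 0, 0, -0.006, -0.004, 0, 0, 0, 0, 0.0003, -0.0133, -0.004, 0, 0, 0, 0, 0.0013, -0.0172, -0.003, 0, 0, 0, 0, 0.0024, -0.0211, -0.0024, 0, 0, 0, 0, 0.0036, -0.0255, -0.0022, 0, 4.8, 1.3, 0, 0.0046, -0.0295, -0.0012, 0, 9.5, 2.5, 0, 0.0057, -0.0334, -0.0002, 0, 14.3, 3.8, 0, 0.0068, -0.0375, 0, 0, 19.1, 5.1, 0, 0.0079, -0.0416, 0.0003, 0, 19.1, 5.1, 0, 0.0079, -0.0416, 0.0003, 0],
)

```text
time: 16.8
eef_pos: [0.4929, 0.0471, 0.1449]
ee_rot: [-1.739, -2.257, -0.306]
wrist_force: [0.2, -1.8, -0.5]
gripper_width: 0.0005
```

Run:
```python
from tr import *
print(state()['wrist_force'])
show([(p,min(40,max(0,90-p)),'over',.003,0) for p in (70,65,60,55,50,40,30,20)])
shot('scene','scene11');zoom('scene11',220,80,350,200,6)
```

```text
[ 0.19919883 -1.8441835  -0.54781257]
16.8 [0.4929 0.0471 0.1449]
(70, 20, 'over', 0.003, 0) [ 0.  -0.   0.2] [-0.001   0.0047  0.0044] [0.4919 0.0517 0.1493]
(65, 25, 'over', 0.003, 0) [4.8 1.3 0.2] [0.0002 0.0004 0.004 ] [0.4931 0.0474 0.149 ]
(60, 30, 'over', 0.003, 0) [9.7 2.5 0.2] [ 0.0013 -0.0039  0.0033] [0.4942 0.0432 0.1482]
(55, 35, 'over', 0.003, 0) [14.5  3.8  0.2] [ 0.0024 -0.0081  0.0021] [0.4953 0.039  0.147 ]
(50, 40, 'over', 0.003, 0) [19.3  5.1  0.2] [ 0.0035 -0.0121  0.0006] [0.4964 0.0349 0.1455]
(40, 40, 'over', 0.003, 0) [19.3  5.1  0.2] [ 0.0052 -0.0183 -0.0058] [0.4981 0.0287 0.1391]
(30, 40, 'over', 0.003, 0) [19.3  5.1  0.2] [ 0.0065 -0.0234 -0.0133] [0.4994 0.0237 0.1317]
(20, 40, 'over', 0.003, 0) [19.3  5.1  0.2] [ 0.0075 -0.0271 -0.0215] [0.5004 0.02   0.1235]
```

View pics/scene11_z220_80.png

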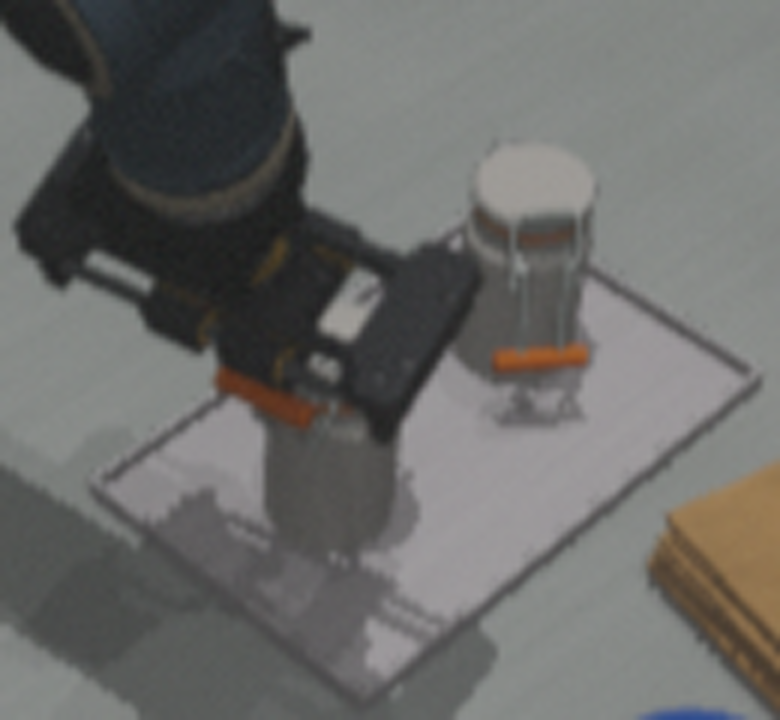

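servo_tool(
  moves=[3, 0.8, 0, 0, 0, 0.003, 0, 7, 1.9, 0, 0.001, -0.002, 0.003, 0, 10, 2.6, 0, 0.0015, -0.0045, 0.0033, 0, 14.5, 3.8, 0, 0.0024, -0.0081, 0.0021, 0, 19.3, 5.1, 0, 0.0035, -0.0121, 0.0006, 0, 19.3, 5.1, 0, 0.0045, -0.015, -0.0025, 0, 19.3, 5.1, 0, 0.0052, -0.0183, -0.0058, 0, 19.3, 5.1, 0, 0.006, -0.021, -0.01, 0, 19.3, 5.1, 0, 0.0065, -0.0234, -0.0133, 0, 19.3, 5.1, 0, 0.0065, -0.0234, -0.0133, 0],
)

```text
time: 17.68
eef_pos: [0.4975, 0.0303, 0.1328]
ee_rot: [-1.534, -2.017, -0.56]
wrist_force: [0.0, -0.2, 1.2]
gripper_width: 0.0004
```

Run:
```python
from tr import *
print(state()['wrist_force'])
show([(p,min(40,max(0,90-p)),'over',.003,0) for p in (30,25,20,15,10)])
shot('scene','scene12');zoom('scene12',200,80,330,200,6)
```

```text
[ 0.0327093  -0.22709058  1.23908415]
17.6833 [0.4975 0.0303 0.1328]
(30, 40, 'over', 0.003, 0) [ 0.1  0.3 -0.4] [ 0.002  -0.0066 -0.0011] [0.4994 0.0237 0.1317]
(25, 40, 'over', 0.003, 0) [ 0.1  0.3 -0.4] [ 0.0025 -0.0086 -0.0051] [0.5    0.0217 0.1276]
(20, 40, 'over', 0.003, 0) [ 0.1  0.3 -0.4] [ 0.003  -0.0103 -0.0093] [0.5004 0.02   0.1235]
(15, 40, 'over', 0.003, 0) [ 0.1  0.3 -0.4] [ 0.0033 -0.0116 -0.0137] [0.5008 0.0187 0.1191]
(10, 40, 'over', 0.003, 0) [ 0.1  0.3 -0.4] [ 0.0036 -0.0125 -0.0181] [0.501  0.0177 0.1147]
```

View pics/scene12_z200_80.png

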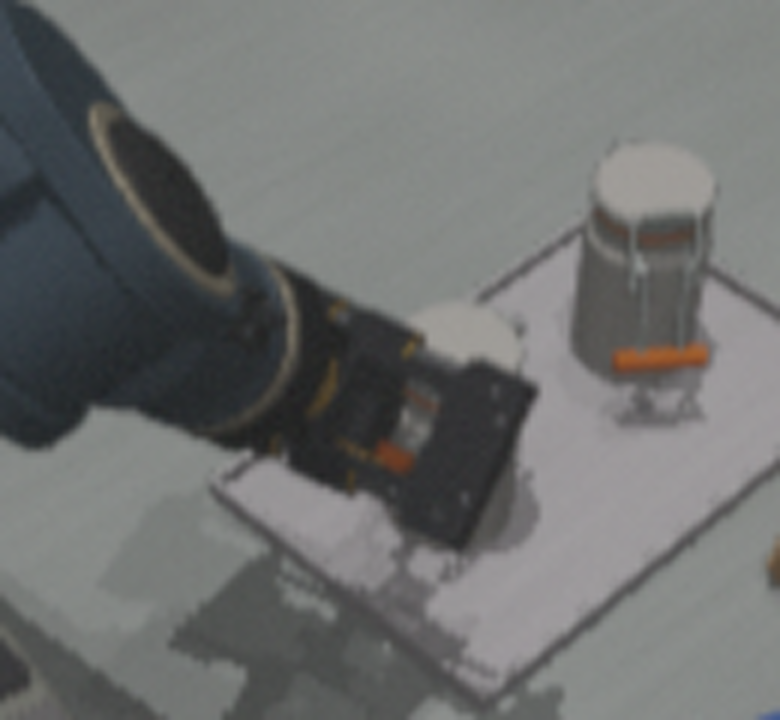

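servo_tool(
  moves=[0, 0, 0, 0.002, -0.0066, -0.001, 0, 0, 0, 0, 0.0025, -0.0086, -0.005, 0, 0, 0, 0, 0.003, -0.0103, -0.0093, 0, 0, 0, 0, 0.0033, -0.0116, -0.0137, 0, 0, 0, 0, 0.0035, -0.012, -0.016, 0, 0, 0, 0, 0.0035, -0.012, -0.016, 0, 0, 0, 0, 0.007, -0.025, 0.0, 0, 0, 0, 0, 0.014, -0.045, 0.025, 0, -5, -1.3, 0, 0.015, -0.08, 0.05, 0, -10, -2.6, 0, 0.005, -0.12, 0.06, 0],
)

```text
time: 18.57
eef_pos: [0.5059, -0.0891, 0.1948]
ee_rot: [-1.637, -2.153, -0.436]
wrist_force: [0.9, -0.0, -0.0]
gripper_width: 0.0002
```

servo_tool(
  moves=[0, 0, 0, -0.02, -0.04, 0, 0, 0, 0, 0, -0.03, -0.06, 0, 0, 0, 0, 0, -0.03, -0.06, 0, 0],
)

```text
time: 18.82
eef_pos: [0.4713, -0.1553, 0.1919]
ee_rot: [-1.649, -2.141, -0.43]
wrist_force: [0.1, -0.8, 0.4]
gripper_width: 0.0002
```

Run:
```python
from tr import *
s=shot('scene','scene13');zoom('scene13',220,80,350,200,6);t=shot('top','top13');zoom('top13',150,200,250,290,7)
print(state()['eef_pos'],state()['time'])
a=orange(t,(190,215,240,252));b=orange(s,(240,128,285,175));print(a,b);g,e=tri(t,a,s,b)
v=g-C;print(a,b,g,e,'u',v@u,'lat',v@np.array([-u[1],u[0],0]),'z',v[2],'phi',np.degrees(np.arctan2(v[2]-.094,v@u-.04)),np.hypot(v[2]-.094,v@u-.04))
```

```text
[ 0.47295705 -0.14944077  0.19235967] 18.9167
(np.float64(225.16901408450704), np.float64(236.1267605633803)) (np.float64(258.82), np.float64(161.16))
(np.float64(225.16901408450704), np.float64(236.1267605633803)) (np.float64(258.82), np.float64(161.16)) [0.50460353 0.00490742 0.10464339] 0.00160603406096549 u 0.09071698153860011 lat 0.00012863166387275433 z 0.10064339285444912 phi 7.462657914798354 0.051150238367042335
```

View pics/scene13_z220_80.png

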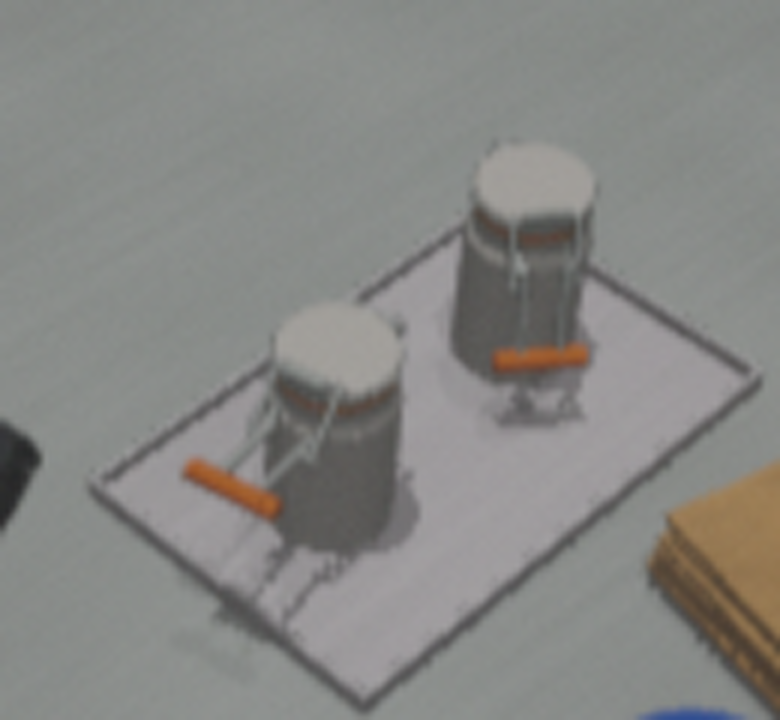

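View pics/top13_z150_200.png

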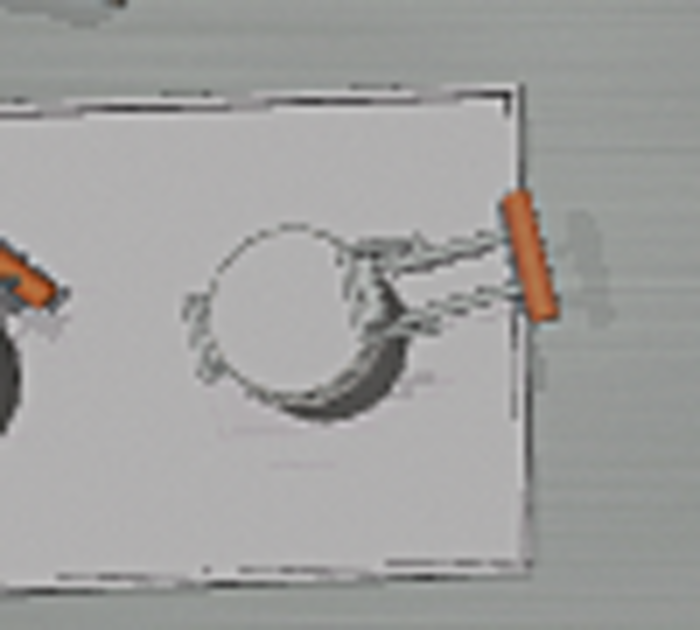

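Run:
```python
from tr import *
print(state()['wrist_force'])
show([(7,30,'tip',0,.03),(7,30,'tip',0,.005)])
```

```text
[ 0.40196949 -0.02090344  0.74322205]
18.9167 [ 0.473  -0.1494  0.1924]
(7, 30, 'tip', 0, 0.03) [ 0.4  0.2 -0.2] [ 0.0364  0.1361 -0.0568] [ 0.5094 -0.0134  0.1355]
(7, 30, 'tip', 0, 0.005) [ 0.4  0.2 -0.2] [ 0.0332  0.1481 -0.0785] [ 0.5061 -0.0013  0.1139]
```

servo_tool(
  moves=[0, 0, 0, 0.01, 0.03, 0, 0, 0, 0, 0, 0.02, 0.07, 0, 0, 0, 0, 0, 0.03, 0.11, -0.01, 0, 0, 0, 0, 0.0364, 0.136, -0.035, 0, 0, 0, 0, 0.0364, 0.136, -0.0568, 0, 0, 0, 0, 0.0364, 0.136, -0.0568, 0, 0, 0, 0, 0.0364, 0.136, -0.0568, 0],
)

```text
time: 19.5
eef_pos: [0.5089, -0.0113, 0.1351]
ee_rot: [-1.632, -2.145, -0.432]
wrist_force: [-0.0, -0.7, -0.6]
gripper_width: 0.0006
```

Run:
```python
from tr import *
print(state()['wrist_force'])
show([(7,30,'tip',0,.03),(7,30,'tip',0,.005)]+[(p,30,'tip',0,0) for p in (0,-10,-20,-30,-40,-50,-60,-66)])
```

```text
[-0.02573632 -0.70243366 -0.61454159]
19.5 [ 0.5089 -0.0113  0.1351]
(7, 30, 'tip', 0, 0.03) [ 0.3  0.  -0.5] [ 0.0004 -0.0021  0.0004] [ 0.5094 -0.0134  0.1355]
(7, 30, 'tip', 0, 0.005) [ 0.3  0.  -0.5] [-0.0028  0.01   -0.0212] [ 0.5061 -0.0013  0.1139]
(0, 30, 'tip', 0, 0) [ 0.3  0.  -0.5] [-0.0033  0.012  -0.0319] [0.5056 0.0007 0.1032]
(-10, 30, 'tip', 0, 0) [ 0.3  0.  -0.5] [-0.0035  0.0128 -0.0409] [0.5054 0.0015 0.0942]
(-20, 30, 'tip', 0, 0) [ 0.3  0.  -0.5] [-0.0042  0.015  -0.0497] [0.5048 0.0038 0.0854]
(-30, 30, 'tip', 0, 0) [ 0.3  0.  -0.5] [-0.0051  0.0187 -0.0579] [0.5038 0.0075 0.0772]
(-40, 30, 'tip', 0, 0) [ 0.3  0.  -0.5] [-0.0065  0.0237 -0.0653] [0.5024 0.0125 0.0698]
(-50, 30, 'tip', 0, 0) [ 0.3  0.  -0.5] [-0.0081  0.0299 -0.0717] [0.5008 0.0187 0.0634]
(-60, 30, 'tip', 0, 0) [ 0.3  0.  -0.5] [-0.0101  0.0371 -0.0769] [0.4989 0.0259 0.0582]
(-66, 30, 'tip', 0, 0) [ 0.3  0.  -0.5] [-0.0113  0.0418 -0.0794] [0.4976 0.0305 0.0557]
```

servo_tool(
  moves=[0, 0, 0, -0.001, 0.003, -0.01, 0, 0, 0, 0, -0.0028, 0.01, -0.0212, 0, 0, 0, 0, -0.003, 0.011, -0.027, 0, 0, 0, 0, -0.0033, 0.012, -0.0319, 0, 0, 0, 0, -0.0034, 0.0124, -0.036, 0, 0, 0, 0, -0.0035, 0.0128, -0.0409, 0, 0, 0, 0, -0.0038, 0.014, -0.045, 0, 0, 0, 0, -0.0038, 0.014, -0.045, 0],
)

```text
time: 20.17
eef_pos: [0.5061, 0.0011, 0.0902]
ee_rot: [-1.637, -2.146, -0.434]
wrist_force: [0.4, -1.0, 0.5]
gripper_width: 0.0006
```

Run:
```python
from tr import *
print(state()['wrist_force'])
show([(p,30,'tip',0,0) for p in (-15,-20,-30,-40,-50,-60,-66)])
shot('scene','scene14');zoom('scene14',200,80,330,200,6)
t=shot('top','top14');zoom('top14',150,200,250,290,7)
```

```text
[ 0.36253367 -1.04972501  0.46451133]
20.1667 [0.5061 0.0011 0.0902]
(-15, 30, 'tip', 0, 0) [ 0.4  0.2 -0.3] [-0.001   0.0014 -0.0004] [0.5051 0.0024 0.0897]
(-20, 30, 'tip', 0, 0) [ 0.4  0.2 -0.3] [-0.0014  0.0027 -0.0048] [0.5048 0.0038 0.0854]
(-30, 30, 'tip', 0, 0) [ 0.4  0.2 -0.3] [-0.0024  0.0064 -0.013 ] [0.5038 0.0075 0.0772]
(-40, 30, 'tip', 0, 0) [ 0.4  0.2 -0.3] [-0.0037  0.0114 -0.0204] [0.5024 0.0125 0.0698]
(-50, 30, 'tip', 0, 0) [ 0.4  0.2 -0.3] [-0.0054  0.0176 -0.0268] [0.5008 0.0187 0.0634]
(-60, 30, 'tip', 0, 0) [ 0.4  0.2 -0.3] [-0.0073  0.0248 -0.032 ] [0.4989 0.0259 0.0582]
(-66, 30, 'tip', 0, 0) [ 0.4  0.2 -0.3] [-0.0085  0.0295 -0.0345] [0.4976 0.0305 0.0557]
```

View pics/scene14_z200_80.png

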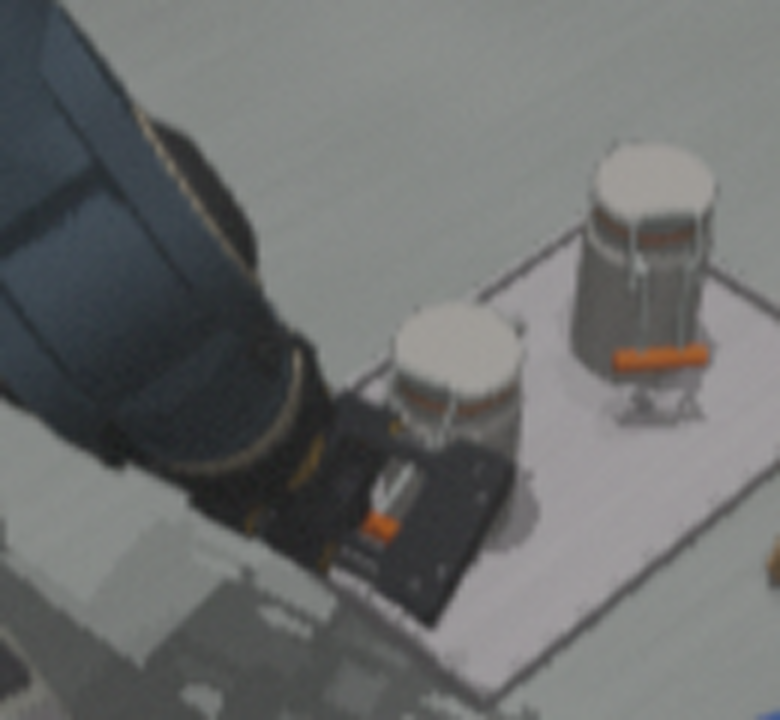

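View pics/top14_z150_200.png

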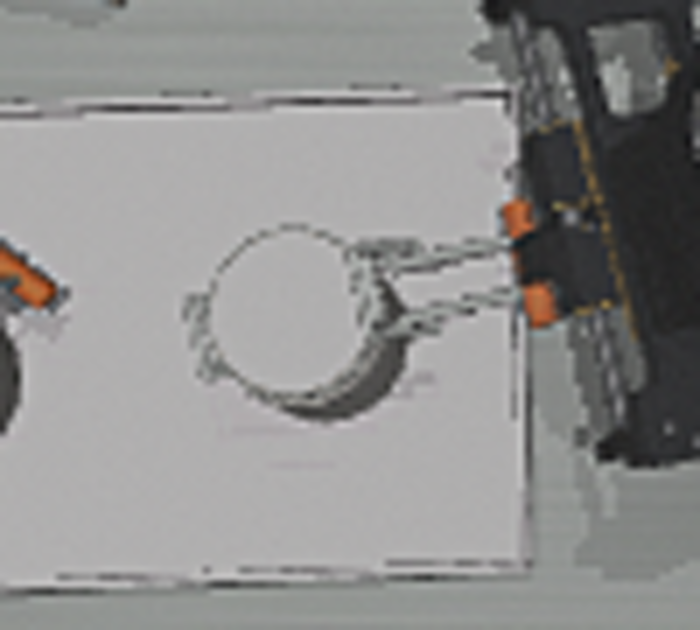

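servo_tool(
  moves=[0, 0, 0, -0.0014, 0.0027, -0.0048, 0, 0, 0, 0, -0.0019, 0.0045, -0.009, 0, 0, 0, 0, -0.0024, 0.0064, -0.013, 0, 0, 0, 0, -0.003, 0.009, -0.017, 0, 0, 0, 0, -0.0037, 0.0114, -0.0204, 0, 0, 0, 0, -0.0045, 0.0145, -0.0236, 0, 0, 0, 0, -0.0054, 0.0176, -0.0268, 0],
)

```text
time: 20.85
eef_pos: [0.5, 0.0195, 0.0633]
ee_rot: [-1.635, -2.146, -0.433]
wrist_force: [1.5, -1.0, 0.5]
gripper_width: 0.0007
```

Run:
```python
from tr import *
print(state()['wrist_force'])
show([(p,30,'tip',0,0) for p in (-40,-50,-60,-66,-72)])
shot('scene','scene15');zoom('scene15',200,80,330,200,6)
```

```text
[ 1.47944869 -0.9936637   0.4718413 ]
20.85 [0.5    0.0195 0.0633]
(-40, 30, 'tip', 0, 0) [ 0.4  0.1 -0.4] [ 0.0025 -0.007   0.0065] [0.5024 0.0125 0.0698]
(-50, 30, 'tip', 0, 0) [ 0.4  0.1 -0.4] [ 0.0008 -0.0008  0.0001] [0.5008 0.0187 0.0634]
(-60, 30, 'tip', 0, 0) [ 0.4  0.1 -0.4] [-0.0011  0.0063 -0.0051] [0.4989 0.0259 0.0582]
(-66, 30, 'tip', 0, 0) [ 0.4  0.1 -0.4] [-0.0024  0.011  -0.0076] [0.4976 0.0305 0.0557]
(-72, 30, 'tip', 0, 0) [ 0.4  0.1 -0.4] [-0.0037  0.0159 -0.0095] [0.4963 0.0354 0.0537]
```

View pics/scene15_z200_80.png

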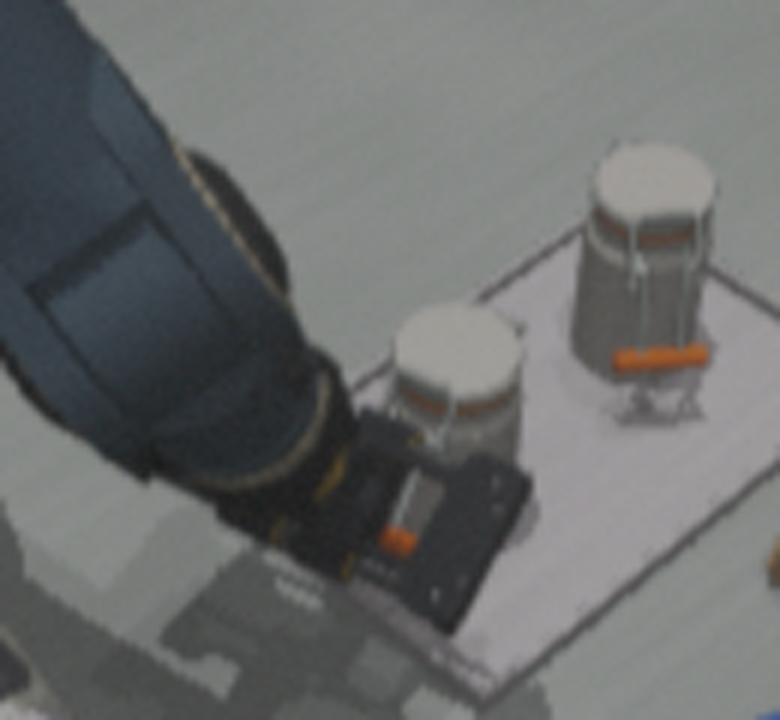

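servo_tool(
  moves=[0, 0, 0, 0, 0.003, -0.0025, 0, 0, 0, 0, -0.0011, 0.0063, -0.0051, 0, 0, 0, 0, -0.0018, 0.0085, -0.0065, 0, 0, 0, 0, -0.0024, 0.011, -0.0076, 0, 0, 0, 0, -0.0024, 0.011, -0.0076, 0],
)

```text
time: 21.32
eef_pos: [0.4973, 0.0308, 0.056]
ee_rot: [-1.634, -2.146, -0.433]
wrist_force: [-0.2, 0.8, -0.1]
gripper_width: 0.0005
```

Run:
```python
from tr import *
print(state()['wrist_force'])
show([(p,30,'tip',0,0) for p in (-60,-66,-72)])
shot('scene','scene16');zoom('scene16',200,80,330,200,6)
```

```text
[-0.24075467  0.80280155 -0.1125275 ]
21.3167 [0.4973 0.0308 0.056 ]
(-60, 30, 'tip', 0, 0) [ 0.3  0.1 -0.4] [ 0.0015 -0.0049  0.0022] [0.4989 0.0259 0.0582]
(-66, 30, 'tip', 0, 0) [ 0.3  0.1 -0.4] [ 0.0003 -0.0002 -0.0003] [0.4976 0.0305 0.0557]
(-72, 30, 'tip', 0, 0) [ 0.3  0.1 -0.4] [-0.0011  0.0047 -0.0022] [0.4963 0.0354 0.0537]
```

View pics/scene16_z200_80.png

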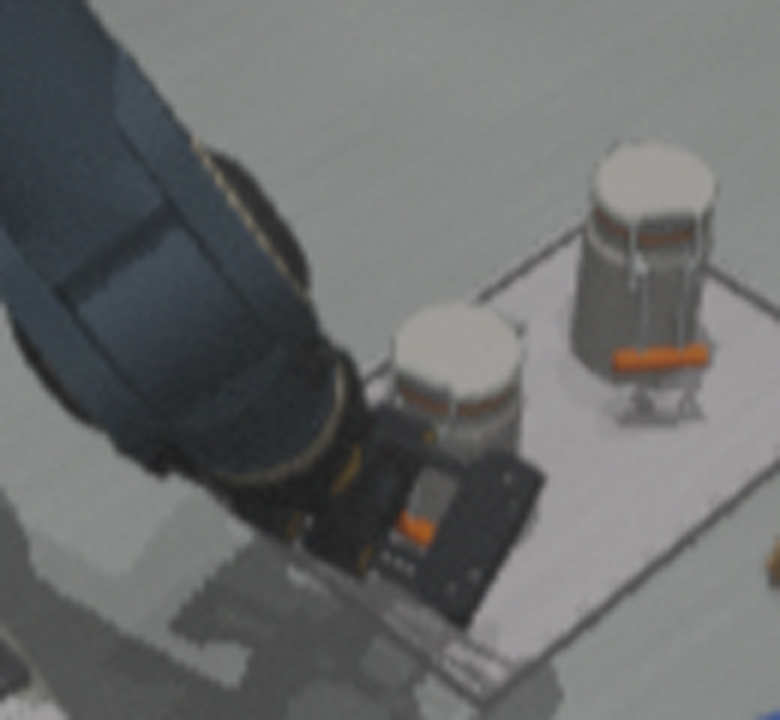

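servo_tool(
  moves=[0, 0, 0, 0.002, -0.006, 0.008, 0, 0, 0, 0, 0.006, -0.022, 0.03, 0, 0, 0, 0, 0.01, -0.045, 0.06, 0, 0, 0, 0, 0.01, -0.08, 0.08, 0, 0, 0, 0, 0, -0.12, 0.1, 0, 0, 0, 0, -0.02, -0.16, 0.12, 0, 0, 0, 0, -0.03, -0.18, 0.13, 0, 0, 0, 0, -0.03, -0.18, 0.13, 0],
)

```text
time: 22.03
eef_pos: [0.4674, -0.1593, 0.1884]
ee_rot: [-1.655, -2.144, -0.432]
wrist_force: [1.5, -0.2, -0.5]
gripper_width: 0.0003
```

Run:
```python
from tr import *
s=shot('scene','scene17');zoom('scene17',220,80,350,200,6);t=shot('top','top17');zoom('top17',150,200,250,290,7)
print(state()['eef_pos'],state()['time'])
a=orange(t,(190,215,240,252));b=orange(s,(240,128,285,185));g,e=tri(t,a,s,b)
v=g-C;print(a,b,g,e,'u',v@u,'lat',v@np.array([-u[1],u[0],0]),'z',v[2],'phi',np.degrees(np.arctan2(v[2]-.094,v@u-.04)),np.hypot(v[2]-.094,v@u-.04))
```

```text
[ 0.46815637 -0.15229415  0.18719461] 22.1333
(np.float64(213.67307692307693), np.float64(242.09615384615384)) (np.float64(265.4468085106383), np.float64(166.0)) [0.49465662 0.04047833 0.04781394] 0.002444990394521869 u 0.05378366552007005 lat -0.0002729137983928761 z 0.04381394203005534 phi -74.64232533617141 0.05204449874609048
```

View pics/scene17_z220_80.png

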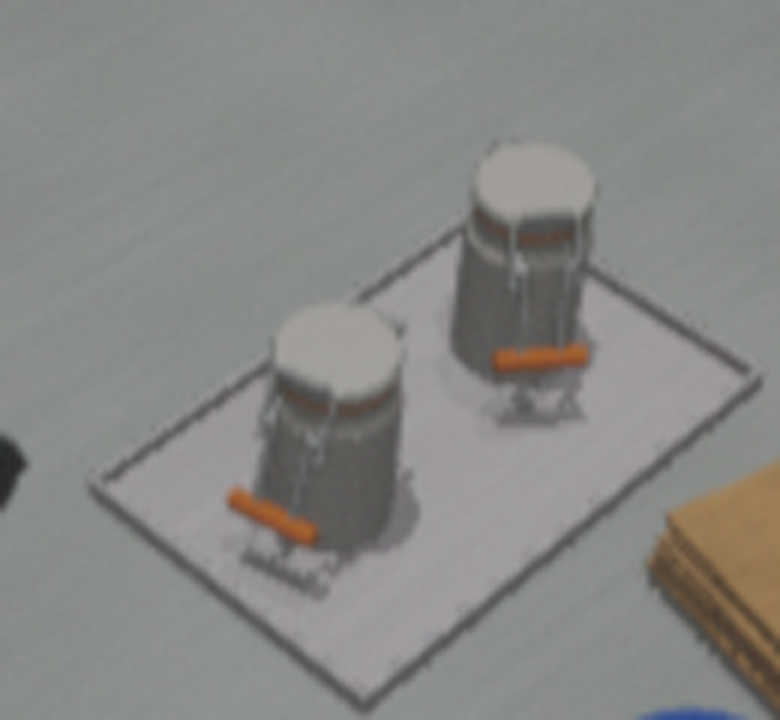

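View pics/top17_z150_200.png

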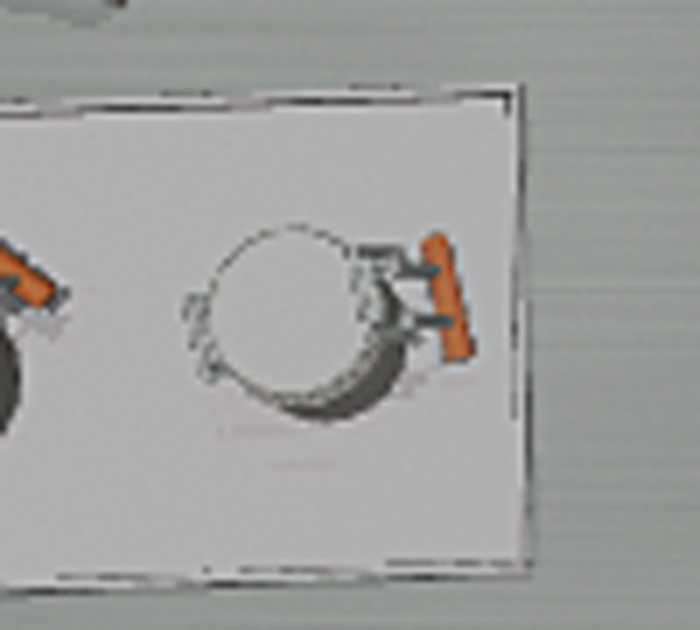

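View pics/scene17.png

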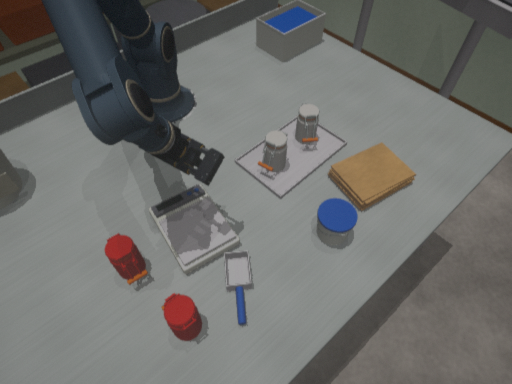

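```bash
python3 -c "
from bench import job; print(job.close_job())"
```

```text
the job is handed in; nothing more can be done
None
```

The canister is off the scale, standing in the middle of the tray's free half, and its lid is clamped like the other one's. I handed the job in at about 22 s of the 61 s allowed. No verdict is reported.

**How it went:**
- I kept the canister upright while carrying it. The wrist force changed by about 17 N in the last 2 mm as it landed, and I eased off before letting go.
- I pushed the lever up with closed fingers. The top camera showed the loop bar lying on the lid.
- I then drew the lever back out and pressed it down with the fingertips until it snapped home.

**Last checks (both cameras):**
- **Lever:** it hangs 74.6° below level, against 74° for fully home. The sleeve is 43.8 mm above the canister's underside, against 44 mm given.
- **Loop:** its bar is seen at the catch, as on the done canister. I did not measure directly that the bar sits on the catch's inner side, nor how far the seal is squeezed. I take both from the lever having gone fully home.
- **Scene:** the done canister, pail, scoop, carton flats and red canisters look unmoved, judged by eye. The gripper was clear of everything.

No check failed or disagreed.

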